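Pack a gift box at the craft stall

TASK

Pack the gift box: lift its red cover off the pins and lay it flat on the table, stand every jar upright in the longer bay and tip all the sweets out of the cup into the smaller one. Stand the empty cup back on its coaster and seat the cover on the box again, down over both pins and flush on the rim. Do not push the brass tin, the wooden block or the brush about.

Things in the scene. Friction and masses are not known exactly. Their poses are not given: they have to be found in the camera images.
- gift_box: open wooden gift box, fixed: 104 mm along its x, 289 mm along its y, rim 58 mm above its underside. Floor 6, long walls 6, end blocks 20 mm thick. A 5 mm divider, top 8 mm below the rim, leaves a bay of 92 (x) by 152 mm (y) for jars and one of 92 by 92 mm for sweets. On each end block stands a brass pin 7 mm across, 12 mm tall, its tip tapered. Origin: centre of its underside, z up
- jar_bay (a point): middle of the floor of the box's longer bay, for the jars (on the box's +y side), 6 mm above the box's underside; same axes as the box
- sweet_bay (a point): middle of the floor of the box's smaller, square bay, for the sweets (on the box's -y side), 6 mm above the box's underside; same axes as the box
- pin_a (a point): foot of one brass pin, on top of the box's end block beside the jar bay (box y = +133.5 mm, at the rim)
- pin_b (a point): foot of the other brass pin, beside the sweet bay (box y = -133.5 mm, at the rim)
- cover: loose red cover plate, 104 (x) by 289 (y) by 6 mm, about 200 g, with gilt decoration and a round 11.5 mm hole at x = 0, y = +133.5 and -133.5 mm for each pin (either way round fits). Amid its top a wooden batten to lift it by: 20 mm wide (x), 70 mm long (y), its top 38 mm above the plate's underside. Origin at the centre of the underside, z up; seated, the underside rests on the box's rim
- cup: tapered metal cup without handle, holding the sweets and standing on the coaster at the start: 66 mm tall, 54 mm across at the foot, 67 mm at the rim, wall 3 mm, floor 4 mm, about 80 g. Origin at the centre of its underside, z up towards its mouth. The sweets roll out when it is tipped past about 100 degrees
- coaster: round cork coaster fixed to the table, 90 mm across, 4 mm thick; origin at the centre of its underside
- jar0: squat little amber honey jar with a flat black lid and a paper label, a plain cylinder 30 mm across and 30 mm tall, about 50 g, standing on the table; origin at the centre of its underside, z up along its axis. There may be two, three or four jars.
- jar1: squat little amber honey jar with a flat black lid and a paper label, a plain cylinder 30 mm across and 30 mm tall, about 50 g, standing on the table; origin at the centre of its underside, z up along its axis. There may be two, three or four jars.
- jar2: squat little amber honey jar with a flat black lid and a paper label, a plain cylinder 30 mm across and 30 mm tall, about 50 g, standing on the table; origin at the centre of its underside, z up along its axis. There may be two, three or four jars.
- jar3: squat little amber honey jar with a flat black lid and a paper label, a plain cylinder 30 mm across and 30 mm tall, about 50 g, standing on the table; origin at the centre of its underside, z up along its axis. There may be two, three or four jars.
- sweet0_center (a point): round brown nut sweet, a ball 20 mm across, 10 g; this point is its centre. At the start it lies in the cup. There may be four, five or six sweets.
- sweet1_center (a point): round brown nut sweet, a ball 20 mm across, 10 g; this point is its centre. At the start it lies in the cup. There may be four, five or six sweets.
- sweet2_center (a point): round brown nut sweet, a ball 20 mm across, 10 g; this point is its centre. At the start it lies in the cup. There may be four, five or six sweets.
- sweet3_center (a point): round brown nut sweet, a ball 20 mm across, 10 g; this point is its centre. At the start it lies in the cup. There may be four, five or six sweets.
- sweet4_center (a point): round brown nut sweet, a ball 20 mm across, 10 g; this point is its centre. At the start it lies in the cup. There may be four, five or six sweets.
- sweet5_center (a point): round brown nut sweet, a ball 20 mm across, 10 g; this point is its centre. At the start it lies in the cup. There may be four, five or six sweets.
- leaf_tin: bystander: closed round brass tin, 52 mm across, 20 mm tall, loose; origin at the centre of its underside
- stamp: bystander: wooden stamp block 45 x 30 x 28 mm, loose; origin at the centre of its underside
- brush: bystander: paint brush 200 mm long lying along its x, loose; origin at its middle, on the table
Things that resemble listed ones, but are neither listed nor needed, are in the scene too. What is shaped like the jar2 but purple or turquoise is not meant.

How it is judged:
By the outcome, as a careful person would: the job done as asked, in the order asked, and still so for the second after the job is handed in, with the robot touching nothing.
Of jar0, jar1, jar2, jar3 only 2 to 4 are there at a start; the rules pass over those that are not, and their reading is None.
Of sweet3, sweet4, sweet5 only 1 to 3 are there at a start; the rules pass over those that are not, and their reading is None.
At some moment in a run one of jar0, jar1, jar2, jar3, cover may be knocked a few centimetres aside while the robot is not near it.
It also fails if it takes over 210 s, if anything falls off the work surface, if the arm or the gripper's body presses on something with over 40 N, if the wrist force passes 120 N, or if a joint passes its speed limit or range.

ROBOT

A 6-joint arm with a two-finger parallel gripper is mounted at the origin on the work surface. World frame = base frame: x ahead of the robot, y to its left, z up, the work surface at z = 0. Lengths are in m, angles in rad, forces in N, time in s.
With the tool pointing down it reaches from about 0.425 to 0.95 m from the base axis. Payload 3.5 kg.
Tool frame: the origin (TCP) lies on the centre line of the jaws, within the pads' length; the fingertips stand 19 mm ahead of it and the grasp point (between the pads) is the TCP; z points along the fingers, y is the line along which they close (so a half turn about z gives the same grasp; the last joint's range is limited). The gripper opens to 85 mm and grips with 20 to 120 N. Pads are 22 mm wide; open, the fingers measure 114 mm over their backs; the gripper's body (76 mm by 85 mm) begins 54 mm behind the grasp point. The pads swing forward as they close: fully open they stand 13 mm farther back than shut.
Start: joints at [-1.259, 0.286, 1.577, -0, 1.279, -0.15], TCP at [0.301, -0.604, 0.25] pointing down, gripper open.
Joint ranges: [-2.77, 2.77], [-0.9, 2.22], [0.21, 2.48], [-1.53, 4.67], [0.24, 2.81], [-2.84, 2.84]. Speed limits (rad/s): [2.79, 2.79, 3.14, 3.14, 3.14, 3.14].

INTERFACE

Orientations are given as a unit quaternion [x, y, z, w].
In Python, from plant import ctrl, imaging gives the robot as it stands. The module is installed in compiled form; this text tells all that it offers.
- The arm moves only by the shell command python3 -m handwheel 'ROWS' [OPENING] [FORCE]. ROWS is JSON, one flat list of numbers, 6 for each row, row after row: the shift along the world's x, y, z in units of 150 mm (1.0 is 150 mm), then the turn, a rotation vector about the world's x, y, z in units of 90 degrees (1.0 is 90 degrees). In form: [tx, ty, tz, rx, ry, rz, tx, ty, tz, rx, ry, rz, ...]. A call has 1 to 5 rows; each row shifts and turns the commanded pose from where the row before left it; what a row does not reach is not made up. A row lasts 1/12 s, in which the tool goes at most 41.7 mm and 7.16 degrees, less where a joint would pass 70% of its speed; a pose out of reach is approached as far as the arm can. A call with a number of a shift or a turn outside -1 to 1 is refused whole. A call with a gripper value outside its range is refused whole. OPENING is the opening, from 0 (shut) to 1 (fully open), set as the call begins (- or left out, the last holds). The fingers move at their own pace and stop on an object; FORCE is the grip in N (left out, the last holds). Time passes only in rows, so rows that do not move let the fingers close. It gives the time, the measured TCP pose, the force, the opening and the grip force at its end, in the units of the state.
- ctrl.get_state(): the state, without advancing time (a new reading comes with each control period).
- imaging.read_camera(name): name is "side" or "top"; returns (picture, depth): 480x640x3 uint8, blue, green, red; 480x640 float32, m along the optical axis (not along the pixel's ray), 0 where there is no reading.
- imaging.get_calibration(name): a dict with "fovy" (degrees; the focal length in pixels is half the picture's height over the tangent of half this angle, whatever the lens; pixels are square), "cx", "cy" (the principal point, pixels), "R" (3x3) and "t" (3): a world point X has camera coordinates R X + t. Camera axes: x right, y down, z forward; pixel columns grow to the right and rows downward; lengths in m; the calibration is good to about 2 mm. A picture is of the moment at which its call begins. get_calibration takes no time and is no camera call.
- ctrl.sign_off(): hands the job in; it is judged then, once.
The state is a dict: "time": time; "qpos": joint angles; "dq": joint speeds; "joint_efforts": joint torques, N m; "eef_pos": TCP position; "tcp_rot": TCP orientation; "contact_force": force on the tool from outside, world axes, zero at the start; "wrist_torque": the same for the moment, N m; "opening": opening from 0.0 (shut) to 1.0 (fully open); "finger_force": force on a finger pad.
Only numpy, scipy, OpenCV 4.12 (cv2) and the standard library are available. Lean on these libraries where they do the work, as an engineer would, in place of code of your own. Each camera call takes 0.05 s, during which the arm holds its last target. There are 200 camera calls.

## Working session

There is one attempt and no reset: what is moved stays moved. The work goes in short steps, Python scripts to look and compute and a shell command to move; the robot and the scene stay as the last step left them, time stands still between calls to the robot, and variables do not carry over. Pictures are saved under pics/ and viewed, at most 14 in all, crops included, and the job is handed in when it is done.

```bash
mkdir -p pics; cat > h.py <<'E'
import numpy as np, cv2
from plant import ctrl, imaging
def shot(n,f=None):
    p,d=imaging.read_camera(n)
    if f: cv2.imwrite('pics/'+f,p)
    return p,d
def cal(n):
    c=imaging.get_calibration(n); f=240/np.tan(np.radians(c['fovy'])/2)
    return f,c['cx'],c['cy'],np.array(c['R']),np.array(c['t'])
def ray(n,u,v,z):
    f,cx,cy,R,t=cal(n); o=-R.T@t; d=R.T@np.array([(u-cx)/f,(v-cy)/f,1.])
    return o+d*(z-o[2])/d[2]
def cloud(n,d):
    f,cx,cy,R,t=cal(n); v,u=np.mgrid[:480,:640]
    P=np.stack([(u-cx)/f*d,(v-cy)/f*d,d],-1)-t
    P=P@R; P[d<=0]=np.nan
    return P
E
python3 - <<'E'
from h import *
for n in('top','side'):
    p,d=shot(n,n+'0.png'); c=imaging.get_calibration(n); print(n,c); 
    np.savez('/tmp/'+n,p=p,d=d)
print(ctrl.get_state())
E
```

```text
top {'fovy': 56.44112528672831, 'cx': 323.0204756692678, 'cy': 237.27425618977728, 'R': array([[-0.00213873, -0.99998694, -0.00464254],
       [-0.99792799,  0.00243282, -0.06429469],
       [ 0.06430514,  0.00449541, -0.99792016]]), 't': array([0.08845769, 0.56645916, 1.14528697])}
side {'fovy': 50.67673628429486, 'cx': 320.6079309120004, 'cy': 240.61748592702284, 'R': array([[-0.99690935, -0.07771626, -0.01148652],
       [-0.04603011,  0.69631693, -0.71625691],
       [ 0.06366307, -0.71351448, -0.69774215]]), 't': array([0.57453682, 0.00284372, 1.07467385])}
{'time': 0.1, 'qpos': array([-1.25897649e+00,  2.87126713e-01,  1.57807681e+00,  2.58297264e-05,
        1.27863505e+00, -1.50009426e-01]), 'dq': array([-0.00074043, -0.0018766 , -0.00387098, -0.00135717,  0.00091467,
       -0.000414  ]), 'joint_efforts': array([ 4.69813858e-04, -4.07299662e+01, -2.93699026e+01, -1.70415169e-04,
        3.44072170e-03,  3.98661957e-07]), 'eef_pos': array([ 0.30061717, -0.603716  ,  0.24902736]), 'tcp_rot': array([ 9.73457713e-01,  2.28864194e-01, -7.84309985e-05, -1.12028255e-03]), 'contact_force': array([-0.09236852, -1.27211608,  0.45794114]), 'wrist_torque': array([ 0.02170882, -0.0310076 ,  0.01527285]), 'finger_force': 0.0, 'opening': 0.9991960428740895}
```

View pics/top0.png

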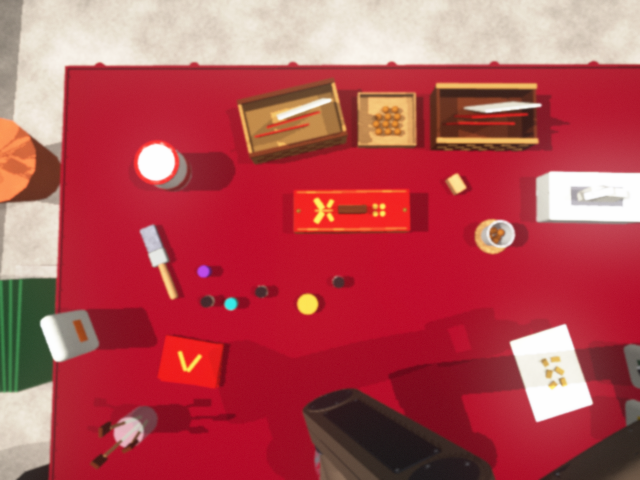

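View pics/side0.png

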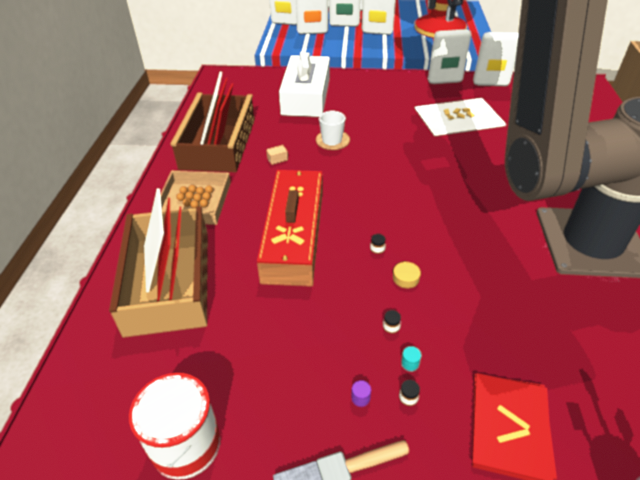

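The top view shows the cover at (352,211), cup at (495,236) and three black-lidded jars at (207,301), (262,291) and (339,282). It also shows the tin at (307,304), stamp at (456,184), brush at (160,262), and the purple and turquoise decoys at (204,271) and (231,304). The side view agrees.

```bash
cat >> h.py <<'E'
def lids(p,d,region=None,n='top',show=True):
    """dark blobs 3 cm above the table -> list of xy"""
    P=cloud(n,d); hsv=cv2.cvtColor(p,cv2.COLOR_BGR2HSV)
    m=((hsv[...,2]<75)&(P[...,2]>.022)&(P[...,2]<.04)).astype(np.uint8)
    k,l,s,c=cv2.connectedComponentsWithStats(m); out=[]
    for i in range(1,k):
        if 40<s[i,4]<500:
            q=ray(n,*c[i],.03); out.append(q[:2]); print('lid',c[i].round(1),s[i,2:],q.round(4),np.nanmedian(P[l==i],0).round(4))
    return out
def rect(p,d,z0,z1,amin=500,n='top',box=(0.3,.95,-.5,.5)):
    P=cloud(n,d); m=((P[...,2]>z0)&(P[...,2]<z1)&(P[...,0]>box[0])&(P[...,0]<box[1])&(P[...,1]>box[2])&(P[...,1]<box[3])).astype(np.uint8)
    k,l,s,c=cv2.connectedComponentsWithStats(m)
    for i in range(1,k):
        if s[i,4]>amin:
            q=P[l==i]; r=cv2.minAreaRect((q[:,:2]*1000).astype(np.float32)); print('rect',c[i].round(1),s[i,4],np.round(r[0],1),np.round(r[1],1),round(r[2],2),'zmed',np.median(q[:,2]).round(4))
E
python3 - <<'E'
from h import *
z=np.load('/tmp/top.npz'); p,d=z['p'],z['d']
lids(p,d)
print('plate');rect(p,d,.055,.075)
print('batten');rect(p,d,.085,.11,60)
print('low');rect(p,d,.012,.05,100)
P=cloud('top',d)
print('table z',np.nanmedian(P[320:330,250:290,2]))
# cover holes/gold: red plate by color+height
h=cv2.cvtColor(p,cv2.COLOR_BGR2HSV)
# cup rim
m=(P[...,2]>.055)&(P[...,2]<.085)&(P[...,1]<-.25)&(P[...,0]<.68)&(P[...,0]>.4)&(P[...,1]>-.5)
m[:,:]&=(np.indices(m.shape)[1]<530)
q=P[m];c,r=cv2.minEnclosingCircle((q[:,:2]*1000).astype(np.float32));print('cup',c,r,np.median(q,0),len(q))
for u,v in((513,221),):print()
print(ray('top',495,236,.068))
cv2.imwrite('pics/z.png',cv2.resize(p[170:320,180:530],None,fx=2.25,fy=2.25,interpolation=cv2.INTER_CUBIC))
E
```

```text
lid [484.3  93.6] [ 86   4 218] [ 0.9429 -0.3371  0.03  ] [ 0.9423 -0.3398  0.0309]
lid [526.  126.4] [ 5 20 61] [ 0.8549 -0.4439  0.03  ] [ 0.8552 -0.4431  0.0329]
lid [260.5 291.6] [ 8  8 48] [0.4269 0.2474 0.03  ] [0.4263 0.2473 0.0309]
lid [206.1 301.2] [ 9  8 53] [0.4029 0.3863 0.03  ] [0.4033 0.3861 0.031 ]
plate
rect [351.7 210.5] 4527 [631.7  15. ] [105.3 290.5] 0.29 zmed 0.0648
batten
rect [500.5 106.2] 62 [ 884.7 -354.5] [ 10.8 129.6] 7.13 zmed 0.0977
rect [174.5 173. ] 127 [727.4 458.7] [38.7 99.9] 61.47 zmed 0.0944
rect [352.3 208.9] 246 [631.   14.6] [66.5 19.6] 89.68 zmed 0.0963
low
rect [463.7 137.1] 561 [ 819.3 -291.9] [290.4 128.7] 58.71 zmed 0.0314
rect [276.  104.1] 488 [906.7 219. ] [103.8 232.5] 43.51 zmed 0.0317
rect [486.7  94. ] 539 [ 942.7 -332.2] [228.6  28.6] 82.72 zmed 0.0315
rect [387.7 118.2] 579 [876.7 -81.2] [142.4 150.6] 0.03 zmed 0.0265
rect [387.  120.5] 179 [874.9 -82.8] [78.2 22.4] 2.43 zmed 0.0204
rect [396.4 120.4] 180 [ 875.6 -108.1] [24.2 77.3] 89.33 zmed 0.0195
rect [526.  123.1] 196 [ 864.4 -443. ] [89.7  5.9] 0.34 zmed 0.0326
rect [378.  12
[... 402 characters left out ...]
 [169.5 283.9] 213 [452.8 488.9] [92.3 19.5] 20.61 zmed 0.0186
rect [204.5 271.2] 127 [479.3 393.1] [28.6 27.8] 39.16 zmed 0.0306
rect [338.5 282. ] 107 [451.1  47.5] [28.6 25.7] 89.82 zmed 0.0305
rect [261.1 291.7] 121 [426.5 246.1] [28.7 28.5] 41.04 zmed 0.0304
rect [307.6 303.8] 320 [395.  127.1] [49. 51.] 44.89 zmed 0.021
rect [207.  301.4] 130 [402.1 385.2] [28.3 28.6] 1.14 zmed 0.0304
rect [231.4 303.5] 128 [396.3 322.7] [28.3 28.7] 42.97 zmed 0.0304
rect [178.3 339.1] 136 [307.3 447.8] [92.2 15.3] 88.9 zmed 0.0171
table z 0.0010854220531998325
cup (571.1986694335938, -354.98956298828125) 34.22433853149414 [ 0.57258797 -0.36536226  0.06727452] 215

[ 0.56559915 -0.3408042   0.068     ]
```

View pics/z.png

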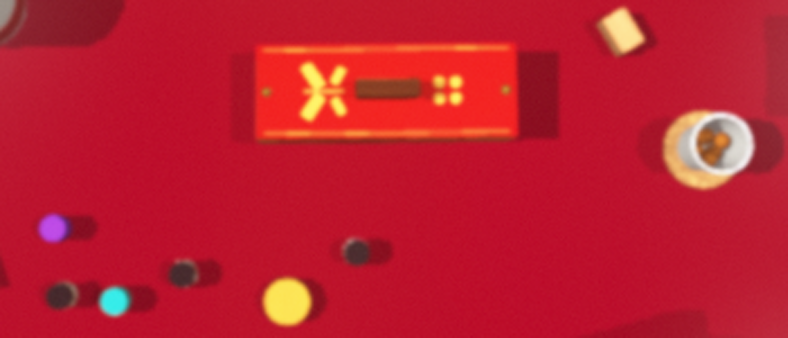

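Cover is at (0.6315, 0.015), yaw about 0, and its measured size fits. Jars are at (.451,.0475), (.4265,.246) and (.402,.385), and the cup is at about (.571,-.355). I'll move above the cover now.

```bash

python3 -m handwheel '[0.11,0.206,0,0,0,0.0353,0.11,0.206,0,0,0,0.0353,0.11,0.206,0,0,0,0.0353,0.11,0.206,0,0,0,0.0353,0.11,0.206,0,0,0,0.0353]' 1 60
python3 -m handwheel '[0.11,0.206,0,0,0,0.0353,0.11,0.206,0,0,0,0.0353,0.11,0.206,0,0,0,0.0353,0.11,0.206,0,0,0,0.0353,0.11,0.206,0,0,0,0.0353]'
python3 -m handwheel '[0.11,0.206,0,0,0,0.0353,0.11,0.206,0,0,0,0.0353,0.11,0.206,0,0,0,0.0353,0.11,0.206,0,0,0,0.0353,0.11,0.206,0,0,0,0.0353]'
python3 -m handwheel '[0.11,0.206,0,0,0,0.0353,0.11,0.206,0,0,0,0.0353,0.11,0.206,0,0,0,0.0353,0.11,0.206,0,0,0,0.0353,0,0,0,0,0,0]'
cat >> h.py <<'E'
from scipy.spatial.transform import Rotation as Ro
def st():
    s=ctrl.get_state(); R=Ro.from_quat(s['tcp_rot']).as_matrix(); y=R[:,1]
    print('t',round(s['time'],2),'pos',np.round(s['eef_pos'],4),'yaw_y',round(np.degrees(np.arctan2(y[1],y[0])),2),'z',R[:,2].round(3),'F',np.round(s['contact_force'],1),'op',round(s['opening'],3),'ff',round(s['finger_force'],1),'q',np.round(s['qpos'],2))
    return s
def go(x,y,z,yaw=None):
    s=st(); R=Ro.from_quat(s['tcp_rot']).as_matrix()
    d=(np.array([x,y,z])-s['eef_pos'])/.15
    print('units',d.round(3),'rows>=',np.ceil(np.linalg.norm(d)/.27))
    if yaw is not None:
        c=np.radians(yaw); a=[]
        T=np.array([[-np.sin(c)*-1*-1,np.cos(c),0],[np.cos(c),np.sin(c),0],[0,0,-1]])
        T=np.column_stack([np.cross([np.cos(c),np.sin(c),0],[0,0,-1]),[np.cos(c),np.sin(c),0],[0,0,-1]])
        print('turn',(Ro.from_matrix(T@R.T).as_rotvec()/(np.pi/2)).round(4))
E
python3 -c "
from h import *
go(.6315,.0148,.087,0.3)
p,d=shot('top','a.png'); lids(p,d); rect(p,d,.012,.05,80,box=(.3,.6,-.5,.6))"
```

```text
time: 0.52
eef_pos: [0.3835, -0.448, 0.2496]
tcp_rot: [0.932, 0.362, -0.0, -0.001]
contact_force: [0.1, -0.0, 0.1]
opening: 1.002
finger_force: 0.0
time: 0.93
eef_pos: [0.4661, -0.2934, 0.2498]
tcp_rot: [0.873, 0.488, -0.0, -0.0]
contact_force: [0.4, -0.4, 0.4]
opening: 1.002
finger_force: 0.0
time: 1.35
eef_pos: [0.5485, -0.139, 0.2499]
tcp_rot: [0.797, 0.604, -0.0, -0.0]
contact_force: [0.1, 1.1, 0.4]
opening: 1.002
finger_force: 0.0
time: 1.77
eef_pos: [0.6156, -0.0121, 0.2497]
tcp_rot: [0.724, 0.69, 0.001, -0.001]
contact_force: [-0.7, 0.3, -0.4]
opening: 1.004
finger_force: 0.0
t 1.77 pos [ 0.6156 -0.0121  0.2497] yaw_y -2.78 z [ 0.     0.002 -1.   ] F [-0.7  0.3 -0.4] op 1.004 ff 0.0 q [-0.19  0.16  1.73  0.    1.25 -0.14]
units [ 0.106  0.179 -1.085] rows>= 5.0
turn [-0.0015  0.0001  0.0343]
lid [483.9  93.7] [ 87   4 225] [ 0.9427 -0.3363  0.03  ] [ 0.9423 -0.337   0.0309]
lid [525.8 126.4] [ 5 20 60] [ 0.8547 -0.4433  0.03  ] [ 0.8547 -0.4434  0.0301]
lid [260.5 291.4] [ 8  8 50] [0.4275 0.2473 0.03  ] [0.4285 0.2471 0.0306]
lid [206.3 301.4] [10  8 64] [0.4024 0.3859 0.03  ] [0.4032 0.3862 0.0309]
rect [158.4 256.3] 888 [502.5 509.8] [198.5  43.4] 21.77 zmed 0.0186
rect [498.9 234.2] 343 [ 571.7 -359.8] [52.2 48.1] 45.42 zmed 0.036
rect [204.5 271.2] 125 [479.4 392.8] [28.6 29.1] 21.63 zmed 0.0297
rect [261.  291.7] 119 [427.  246.7] [29.1 27.9] 86.4 zmed 0.0306
rect [307.6 303.8] 319 [395.1 126.9] [49.2 50.5] 45.9 zmed 0.0208
rect [207.  301.4] 129 [402.2 385.5] [29.1 28.1] 89.8 zmed 0.0302
rect [231.3 303.6] 125 [396.2 322.8] [28.  28.8] 49.31 zmed 0.0306
rect [177.5 339.1] 125 [307.1 452.6] [82.6 15.2] 88.67 zmed 0.0168
```

```bash

python3 -m handwheel '[0.053,0.09,-0.18,0,0,0.0172,0.053,0.09,-0.18,0,0,0.0171,0,0,-0.2,0,0,0,0,0,-0.2,0,0,0,0,0,0,0,0,0]' 0.6 60 >/dev/null
python3 -c "
from h import *
go(.6315,.0148,.087,0.3)"
```

```text
t 2.23 pos [0.625  0.0097 0.1283] yaw_y -0.15 z [-0.014  0.002 -1.   ] F [-1.9 -0.6 -1.3] op 0.603 ff 0.0 q [-0.15  0.31  1.79 -0.    1.06 -0.14]
units [ 0.043  0.034 -0.275] rows>= 2.0
turn [-0.001  -0.0092  0.005 ]
```

```bash

python3 -m handwheel '[0,0,0,0,0,0,0,0,0,0,0,0,0,0,0,0,0,0]'  >/dev/null
python3 -c "
from h import *
go(.6315,.0148,.087,0.3)"
```

```text
t 2.48 pos [0.6318 0.009  0.1394] yaw_y -0.14 z [ 0.005 -0.001 -1.   ] F [0.8 0.6 0.3] op 0.6 ff 0.0 q [-0.15  0.3   1.77 -0.    1.06 -0.14]
units [-0.002  0.039 -0.349] rows>= 2.0
turn [0.0005 0.003  0.0049]
```

```bash

python3 -m handwheel '[0,0.039,-0.11,0,0,0.005,0,0,-0.12,0,0,0,0,0,-0.1,0,0,0,0,0,0,0,0,0,0,0,0,0,0,0]'  >/dev/null
python3 -c "
from h import *
go(.6315,.0148,.087,0.3)"
python3 -m handwheel '[0,0,0,0,0,0,0,0,0,0,0,0,0,0,0,0,0,0,0,0,0,0,0,0,0,0,0,0,0,0]' 0 60 
python3 -m handwheel '[0,0,0,0,0,0,0,0,0,0,0,0,0,0,0,0,0,0,0,0,0,0,0,0,0,0,0,0,0,0]' 0 60 >/dev/null
python3 -c "
from h import *
st()"
```

```text
t 2.9 pos [0.6307 0.0154 0.0881] yaw_y 0.34 z [ 0.001 -0.    -1.   ] F [ 0.1 -0.1  0.3] op 0.598 ff 0.0 q [-0.14  0.37  1.8  -0.    0.98 -0.14]
units [ 0.005 -0.004 -0.007] rows>= 1.0
turn [ 0.0001  0.0008 -0.0005]
time: 3.32
eef_pos: [0.6322, 0.0154, 0.0896]
tcp_rot: [0.705, 0.709, 0.002, 0.002]
contact_force: [1.4, -0.7, 6.4]
opening: 0.223
finger_force: 61.5
t 3.73 pos [0.6321 0.0154 0.0895] yaw_y 0.36 z [ 0.005 -0.001 -1.   ] F [1.7 0.3 7. ] op 0.222 ff 61.5 q [-0.14  0.36  1.79 -0.    0.98 -0.14]
```

```bash

python3 -m handwheel '[0,0,0.1,0,0,0,0,0,0.15,0,0,0,0,0,0.2,0,0,0,0,0,0.2,0,0,0,0,0,0.1,0,0,0]'  >/dev/null
python3 -m handwheel '[-0.05,0.15,0,0,0,0,-0.05,0.22,0,0,0,0,-0.05,0.22,0,0,0,0,-0.05,0.22,0,0,0,0,-0.05,0.22,0,0,0,0]'  >/dev/null
python3 -m handwheel '[0,0.22,0,0,0,0,0,0.22,0,0,0,0,0,0.22,0,0,0,0,0,0.2,0,0,0,0,0,0.11,0,0,0,0]'  >/dev/null
python3 -m handwheel '[0,0,0,0,0,0,0,0,0,0,0,0,0,0,0,0,0,0]'  
python3 -c "
from h import *
go(.595,.315,.03,0.3)
p,d=shot('top','b.png'); P=cloud('top',d); np.savez('/tmp/b',p=p,d=d)
rect(p,d,.04,.075,200,box=(.55,.72,-.2,.2))
cv2.imwrite('pics/b1.png',cv2.resize(p[120:320,130:530],None,fx=2,fy=2,interpolation=cv2.INTER_CUBIC))"
```

```text
time: 5.23
eef_pos: [0.5924, 0.3145, 0.1985]
tcp_rot: [0.705, 0.709, -0.001, -0.0]
contact_force: [0.9, -0.3, -2.4]
opening: 0.223
finger_force: 61.4
t 5.23 pos [0.5924 0.3145 0.1985] yaw_y 0.33 z [-0.001 -0.001 -1.   ] F [ 0.9 -0.3 -2.4] op 0.223 ff 61.4 q [ 0.34  0.32  1.63 -0.    1.19  0.33]
units [ 0.017  0.003 -1.124] rows>= 5.0
turn [ 0.0009 -0.0009 -0.0004]
rect [353.3 210.4] 1444 [631.1  15.2] [104.8 289.4] 0.53 zmed 0.0579
```

View pics/b1.png

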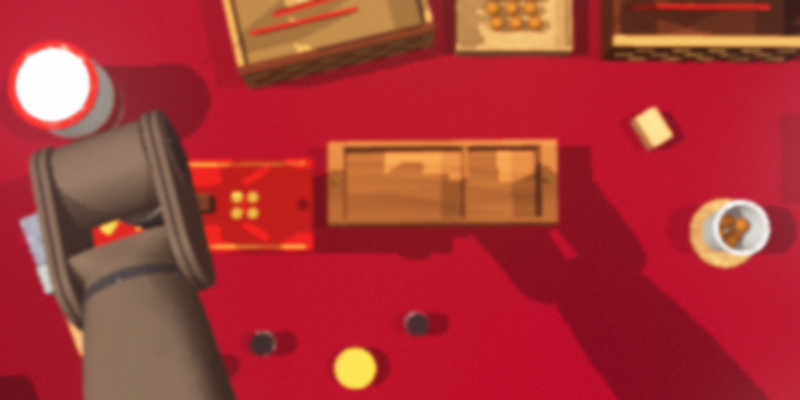

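The open box shows the divider at crop x≈465, so the longer bay is on world +y (left) and the sweet bay on -y. The cover is hanging at left, so I'll lower it now.

```bash

python3 -m handwheel '[0.01,0,-0.2,0,0,0,0,0,-0.25,0,0,0,0,0,-0.25,0,0,0,0,0,-0.22,0,0,0,0,0,-0.12,0,0,0]'  >/dev/null
python3 -m handwheel '[0,0,-0.03,0,0,0,0,0,-0.02,0,0,0,0,0,-0.01,0,0,0,0,0,0,0,0,0,0,0,0,0,0,0]' 
python3 -c "
from h import *
go(.595,.315,.0315,0.3)"
```

```text
time: 6.12
eef_pos: [0.5958, 0.316, 0.0368]
tcp_rot: [0.705, 0.709, 0.002, 0.001]
contact_force: [0.8, -0.0, -3.1]
opening: 0.225
finger_force: 61.5
t 6.12 pos [0.5958 0.316  0.0368] yaw_y 0.34 z [ 0.004  0.001 -1.   ] F [ 0.8 -0.  -3.1] op 0.225 ff 61.5 q [0.34 0.52 1.69 0.   0.93 0.33]
units [-0.005 -0.007 -0.036] rows>= 1.0
turn [-0.0009  0.0025 -0.0005]
```

```bash

python3 -m handwheel '[0,0,-0.015,0,0,0,0,0,-0.015,0,0,0,0,0,-0.005,0,0,0,0,0,0,0,0,0,0,0,0,0,0,0]' 
python3 -m handwheel '[0,0,0,0,0,0,0,0,0,0,0,0,0,0,0,0,0,0,0,0,0,0,0,0]' 0.6 >/dev/null
python3 -c "
from h import *
st()"
python3 -m handwheel '[0,0,0.1,0,0,0,0,0,0.2,0,0,0,0,0,0.25,0,0,0,0,0,0.25,0,0,0,0,0,0.2,0,0,0]' >/dev/null
python3 -c "
from h import *
go(.402,.3855,.12,0)"
```

```text
time: 6.53
eef_pos: [0.5954, 0.3162, 0.0315]
tcp_rot: [0.705, 0.709, 0.001, 0.001]
contact_force: [-2.7, -1.0, 5.6]
opening: 0.219
finger_force: 62.5
t 6.87 pos [0.5941 0.3157 0.0289] yaw_y 0.36 z [-0. -0. -1.] F [-0.2  0.7 -0.2] op 0.602 ff 0.0 q [0.34 0.53 1.7  0.   0.92 0.33]
t 7.28 pos [0.5949 0.316  0.1835] yaw_y 0.36 z [ 0.003  0.001 -1.   ] F [ 0.3 -0.6  0.3] op 0.597 ff 0.0 q [0.34 0.34 1.64 0.   1.16 0.33]
units [-1.286  0.464 -0.423] rows>= 6.0
turn [-0.0008  0.0022 -0.004 ]
```

```bash

python3 -m handwheel '[-0.15,0.06,0,0,0,0,-0.22,0.08,0,0,0,0,-0.22,0.08,0,0,0,0,-0.22,0.08,0,0,0,0,-0.22,0.08,0,0,0,0]' >/dev/null
python3 -m handwheel '[-0.17,0.06,0,0,0,0,-0.086,0.024,0,0,0,0,0,0,-0.15,0,0,0,0,0,-0.2,0,0,0,0,0,-0.2,0,0,0]' >/dev/null
python3 -m handwheel '[0,0,0,0,0,0,0,0,0,0,0,0]' >/dev/null
python3 -c "
from h import *
go(.402,.3855,.024,0)
p,d=shot('top');lids(p,d); rect(p,d,.015,.05,80,box=(.3,.6,-.5,.6))
p,d=shot('side','c.png')"
```

```text
t 8.28 pos [0.4008 0.3845 0.0956] yaw_y 0.34 z [-0.003 -0.002 -1.   ] F [-0.8 -0.4  1.1] op 0.598 ff 0.0 q [ 0.58  0.21  1.98 -0.    0.96  0.58]
units [ 0.008  0.007 -0.477] rows>= 2.0
turn [ 0.0013 -0.0019 -0.0038]
lid [483.   93.7] [ 86   4 230] [ 0.9428 -0.3339  0.03  ] [ 0.9423 -0.3322  0.0309]
lid [526.  126.2] [ 5 20 59] [ 0.8555 -0.4438  0.03  ] [ 0.8554 -0.4435  0.0304]
lid [338.1 282.1] [ 9  9 67] [0.4509 0.0488 0.03  ] [0.4511 0.049  0.0311]
lid [260.3 291.5] [ 9  8 63] [0.4274 0.2479 0.03  ] [0.4285 0.2482 0.0311]
lid [205.6 301.3] [10  9 71] [0.4027 0.3876 0.03  ] [0.4035 0.3865 0.0311]
lid [354.8 444.3] [ 46  22 127] [0.047  0.0089 0.03  ] [0.0521 0.0107 0.0307]
rect [156.7 252.7] 741 [515.4 514.6] [172.3  43.1] 24.1 zmed 0.0192
rect [235.2 227.7] 211 [591.4 314.9] [70.  17.1] 90.0 zmed 0.0384
rect [498.8 234.2] 325 [ 572.3 -359.8] [51.3 47.6] 43.44 zmed 0.0356
rect [353. 232.] 85 [579.2  10.2] [  1.  215.1] 0.33 zmed 0.0314
rect [204.4 271.2] 124 [479.3 392.7] [28.5 27.8] 36.2 zmed 0.0303
rect [338.6 282. ] 107 [451.2  47.5] [25.6 28.7] 0.21 zmed 0.0305
rect [261.1 291.7] 120 [427.1 247. ] [28.  29.5] 2.29 zmed 0.0305
rect [307.6 303.9] 315 [395.1 127.1] [49.1 51. ] 45.93 zmed 0.021
rect [206.9 301.4] 123 [402.3 384.9] [28.4 28. ] 5.02 zmed 0.0302
rect [231.1 303.7] 121 [396.1 322.8] [28.4 28.4] 40.41 zmed 0.0308
```

View pics/c.png

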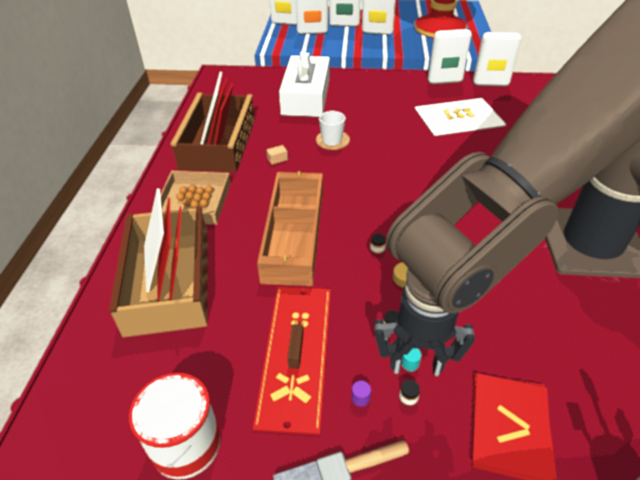

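Side view: the cover lies flat at (293,360), the box is open at (292,228), there are three jars and no fourth, and the gripper is above jar (409,392). I'll descend and grasp.

```bash

python3 -m handwheel '[0.01,0.008,-0.15,0,0,0,0,0,-0.18,0,0,0,0,0,-0.14,0,0,0,0,0,0,0,0,0,0,0,0,0,0,0]' >/dev/null
python3 -c "
from h import *
go(.402,.3855,.024,0)"
python3 -m handwheel '[0,0,0,0,0,0,0,0,0,0,0,0,0,0,0,0,0,0,0,0,0,0,0,0,0,0,0,0,0,0]' 0 40 >/dev/null
python3 -c "
from h import *
st()"
python3 -m handwheel '[0,0,0.1,0,0,0,0,0,0.2,0,0,0,0,0,0.25,0,0,0,0,0,0.25,0,0,0,0,0,0.1,0,0,0]' >/dev/null
python3 -c "
from h import *
go(.631,.1137,.15,0.3)"
```

```text
t 8.8 pos [0.4035 0.3868 0.0272] yaw_y 0.35 z [ 0.001  0.    -1.   ] F [ 0.1 -0.7 -0.5] op 0.604 ff 0.0 q [ 0.58  0.33  1.99 -0.    0.83  0.58]
units [-0.01  -0.009 -0.021] rows>= 1.0
turn [-0.0003  0.0004 -0.0039]
t 9.22 pos [0.4048 0.3878 0.0291] yaw_y 0.36 z [ 0.005  0.003 -1.   ] F [-0.4 -0.9  5.4] op 0.334 ff 39.8 q [ 0.58  0.32  1.99 -0.    0.83  0.58]
t 9.63 pos [0.4051 0.3881 0.1678] yaw_y 0.37 z [ 0.008  0.006 -1.   ] F [1.  1.5 0.5] op 0.329 ff 39.6 q [0.58 0.12 1.93 0.   1.08 0.58]
units [ 1.506 -1.83  -0.119] rows>= 9.0
turn [-0.0035  0.0053 -0.0008]
```

```bash

python3 -m handwheel '[0.1,-0.12,0,0,0,0,0.16,-0.19,0,0,0,0,0.16,-0.19,0,0,0,0,0.16,-0.19,0,0,0,0,0.16,-0.19,0,0,0,0]' >/dev/null
python3 -m handwheel '[0.16,-0.19,0,0,0,0,0.16,-0.19,0,0,0,0,0.16,-0.19,0,0,0,0,0.15,-0.19,0,0,0,0,0.12,-0.17,0,0,0,0]' >/dev/null
python3 -m handwheel '[0,0,-0.15,0,0,0,0,0,-0.2,0,0,0,0,0,0,0,0,0,0,0,0,0,0,0,0,0,0,0,0,0]' >/dev/null
python3 -c "
from h import *
go(.631,.1137,.038,0.3)"
```

```text
t 10.88 pos [0.6266 0.1153 0.1098] yaw_y 0.39 z [ 0.001  0.    -1.   ] F [ 1.1  0.2 -0.6] op 0.336 ff 39.6 q [0.02 0.35 1.77 0.   1.02 0.02]
units [ 0.029 -0.011 -0.479] rows>= 2.0
turn [-0.      0.0008 -0.001 ]
```

```bash

python3 -m handwheel '[0.029,-0.011,-0.1,0,0,0,0,0,-0.15,0,0,0,0,0,-0.14,0,0,0,0,0,-0.08,0,0,0,0,0,0,0,0,0]' >/dev/null
python3 -m handwheel '[0,0,0,0,0,0,0,0,0,0,0,0]' >/dev/null
python3 -c "
from h import *
go(.631,.1137,.0351,0.3)"
```

```text
t 11.47 pos [0.632  0.1136 0.0403] yaw_y 0.38 z [ 0.003  0.    -1.   ] F [-0.2 -0.2 -0.6] op 0.332 ff 39.7 q [ 0.02  0.45  1.78 -0.    0.91  0.01]
units [-0.007  0.001 -0.034] rows>= 1.0
turn [-0.      0.0022 -0.0009]
```

```bash

python3 -m handwheel '[0,0,-0.02,0,0,0,0,0,-0.014,0,0,0,0,0,0,0,0,0,0,0,0,0,0,0]' 
python3 -m handwheel '[0,0,0,0,0,0,0,0,0,0,0,0,0,0,0,0,0,0]' 0.47 >/dev/null
python3 -m handwheel '[0,0,0.08,0,0,0,0,0,0.15,0,0,0,0,0,0.2,0,0,0,0,0,0.25,0,0,0,0,0,0,0,0,0]' >/dev/null
python3 -c "
from h import *
go(.427,.247,.15,0)"
```

```text
time: 11.8
eef_pos: [0.632, 0.1134, 0.0351]
tcp_rot: [0.705, 0.709, 0.001, 0.001]
contact_force: [-1.0, 0.9, 5.2]
opening: 0.334
finger_force: 40.0
t 12.47 pos [0.6355 0.1135 0.1448] yaw_y 0.37 z [ 0.015  0.    -1.   ] F [ 1.7 -0.2  0.7] op 0.47 ff 0.0 q [0.02 0.32 1.74 0.   1.07 0.01]
units [-1.39   0.89   0.035] rows>= 7.0
turn [-0.0002  0.0097 -0.0041]
```

```bash

python3 -m handwheel '[-0.12,0.08,0,0,0,0,-0.2,0.13,0,0,0,0,-0.2,0.13,0,0,0,0,-0.2,0.13,0,0,0,0,-0.2,0.13,0,0,0,0]' 0.6 >/dev/null
python3 -m handwheel '[-0.2,0.13,0,0,0,0,-0.15,0.1,0,0,0,0,-0.095,0.06,0,0,0,0,0,0,-0.15,0,0,0,0,0,-0.2,0,0,0]' >/dev/null
python3 -m handwheel '[0,0,0,0,0,0,0,0,0,0,0,0,0,0,0,0,0,0]' >/dev/null
python3 -c "
from h import *
go(.427,.247,.027,0)
p,d=shot('top');lids(p,d);rect(p,d,.015,.05,80,box=(.3,.7,-.2,.45))"
```

```text
t 13.55 pos [0.4267 0.247  0.0837] yaw_y 0.35 z [ 0.001  0.    -1.   ] F [-0.2  0.3  0.5] op 0.604 ff 0.0 q [ 0.32  0.1   2.13 -0.    0.91  0.31]
units [ 0.002  0.    -0.378] rows>= 2.0
turn [-0.0003  0.0009 -0.0038]
lid [484.2  93.7] [ 87   4 217] [ 0.9427 -0.3371  0.03  ] [ 0.9422 -0.3364  0.0306]
lid [526.  126.1] [ 5 20 54] [ 0.8558 -0.4437  0.03  ] [ 0.8559 -0.4433  0.0313]
lid [338.1 282.1] [ 9  9 67] [0.4509 0.0488 0.03  ] [0.4511 0.049  0.0309]
lid [355.  444.5] [ 46  23 124] [0.0463 0.0083 0.03  ] [0.051  0.0106 0.0311]
rect [364.2 200.7] 349 [633.6  15.3] [250.3  90.4] 89.91 zmed 0.0339
rect [313.4 212.9] 114 [628.8 112. ] [29.7 27.8] 47.36 zmed 0.0367
rect [234.9 227. ] 254 [593.1 314.7] [20.4 69.2] 0.05 zmed 0.0381
rect [362.  231.9] 105 [579.4  -6.6] [  0.8 243.5] 0.47 zmed 0.0324
rect [204.4 271.2] 125 [479.7 392.9] [28.9 28.6] 55.24 zmed 0.0302
rect [338.4 282. ] 107 [451.1  47.7] [25.6 28.1] 0.29 zmed 0.0307
rect [307.6 303.9] 315 [394.8 127. ] [49.1 50.3] 19.91 zmed 0.0211
```

```bash

python3 -m handwheel '[0,0,-0.15,0,0,0,0,0,-0.15,0,0,0,0,0,-0.075,0,0,0,0,0,0,0,0,0,0,0,0,0,0,0]' >/dev/null
python3 -m handwheel '[0,0,0,0,0,0,0,0,0,0,0,0,0,0,0,0,0,0,0,0,0,0,0,0,0,0,0,0,0,0]' 0 40 >/dev/null
python3 -c "
from h import *
st()"
python3 -m handwheel '[0,0,0.1,0,0,0,0,0,0.2,0,0,0,0,0,0.25,0,0,0,0,0,0.25,0,0,0,0,0,0.1,0,0,0]' >/dev/null
python3 -c "
from h import *
go(.6317,.0777,.15,0.3)"
```

```text
t 14.43 pos [0.4275 0.2473 0.028 ] yaw_y 0.36 z [ 0.003  0.001 -1.   ] F [-0.6  0.2  5.8] op 0.336 ff 39.8 q [ 0.32  0.2   2.15 -0.    0.79  0.31]
t 14.85 pos [0.4281 0.2477 0.1668] yaw_y 0.37 z [ 0.008  0.003 -1.   ] F [ 1.1  0.5 -0. ] op 0.333 ff 39.6 q [ 0.32 -0.03  2.09  0.    1.08  0.31]
units [ 1.357 -1.133 -0.112] rows>= 7.0
turn [-0.0017  0.0051 -0.0008]
```

```bash

python3 -m handwheel '[0.1,-0.08,0,0,0,0,0.18,-0.15,0,0,0,0,0.18,-0.15,0,0,0,0,0.18,-0.15,0,0,0,0,0.18,-0.15,0,0,0,0]' >/dev/null
python3 -m handwheel '[0.18,-0.15,0,0,0,0,0.18,-0.15,0,0,0,0,0.13,-0.1,0,0,0,0,0.06,-0.053,0,0,0,0,0,0,-0.15,0,0,0]' >/dev/null
python3 -m handwheel '[0,0,-0.2,0,0,0,0,0,-0.15,0,0,0,0,0,0,0,0,0,0,0,0,0,0,0,0,0,0,0,0,0]' >/dev/null
python3 -c "
from h import *
go(.6317,.0777,.034,0.3)"
```

```text
t 16.1 pos [0.6319 0.0773 0.0876] yaw_y 0.39 z [ 0.002  0.    -1.   ] F [0.3 0.4 0. ] op 0.338 ff 39.6 q [-0.04  0.38  1.78  0.    0.98 -0.04]
units [-0.001  0.002 -0.358] rows>= 2.0
turn [-0.      0.0011 -0.001 ]
```

```bash

python3 -m handwheel '[0,0,-0.12,0,0,0,0,0,-0.12,0,0,0,0,0,-0.07,0,0,0,0,0,-0.03,0,0,0,0,0,-0.01,0,0,0]' >/dev/null
python3 -m handwheel '[0,0,0,0,0,0,0,0,0,0,0,0,0,0,0,0,0,0]' 
python3 -m handwheel '[0,0,0,0,0,0,0,0,0,0,0,0,0,0,0,0,0,0]' 0.47 >/dev/null
python3 -m handwheel '[0,0,0.08,0,0,0,0,0,0.15,0,0,0,0,0,0.2,0,0,0,0,0,0.25,0,0,0,0,0,0,0,0,0]' >/dev/null
python3 -m handwheel '[0,0,0,0,0,0,0,0,0,0,0,0]' >/dev/null
python3 -c "
from h import *
go(.451,.048,.15,0)"
```

```text
time: 16.77
eef_pos: [0.6323, 0.0769, 0.035]
tcp_rot: [0.705, 0.709, 0.001, 0.001]
contact_force: [0.2, -0.5, -0.6]
opening: 0.335
finger_force: 39.7
t 17.6 pos [0.6314 0.0769 0.1364] yaw_y 0.36 z [ 0.001 -0.    -1.   ] F [-0.5 -0.3 -0.5] op 0.471 ff 0.0 q [-0.04  0.31  1.76 -0.    1.07 -0.04]
units [-1.202 -0.192  0.09 ] rows>= 5.0
turn [ 0.      0.0005 -0.004 ]
```

```bash

python3 -m handwheel '[-0.12,-0.019,0,0,0,0,-0.2,-0.032,0,0,0,0,-0.22,-0.036,0,0,0,0,-0.22,-0.036,0,0,0,0,-0.2,-0.032,0,0,0,0]' 0.6 >/dev/null
python3 -m handwheel '[-0.15,-0.024,0,0,0,0,-0.092,-0.013,0,0,0,0,0,0,-0.15,0,0,0,0,0,-0.2,0,0,0,0,0,0,0,0,0]' >/dev/null
python3 -m handwheel '[0,0,0,0,0,0,0,0,0,0,0,0,0,0,0,0,0,0]' >/dev/null
python3 -c "
from h import *
go(.451,.048,.027,0)
p,d=shot('side');P=cloud('side',d);m=(P[...,2]>.022)&(P[...,2]<.04)&(abs(P[...,0]-.451)<.06)&(abs(P[...,1]-.048)<.06);q=P[m];print(len(q),np.median(q,0) if len(q) else 0)
p,d=shot('top');lids(p,d);rect(p,d,.022,.05,80,box=(.3,.7,-.2,.45))"
```

```text
t 18.68 pos [0.4521 0.048  0.0844] yaw_y 0.37 z [ 0.002 -0.    -1.   ] F [0.8 0.3 0.1] op 0.596 ff 0.0 q [-0.12  0.01  2.22  0.    0.91 -0.12]
units [-0.007 -0.    -0.383] rows>= 2.0
turn [ 0.0001  0.0011 -0.0041]
151 [0.45314902 0.05279417 0.02935227]
lid [483.7  93.6] [ 86   4 231] [ 0.943  -0.3357  0.03  ] [ 0.9422 -0.3331  0.0314]
lid [525.9 126.3] [ 5 20 61] [ 0.8551 -0.4435  0.03  ] [ 0.8553 -0.4433  0.0301]
rect [363.6 198.8] 259 [671.5   1.7] [264.3  84.1] 70.77 zmed 0.0358
rect [313.4 212.7] 111 [628.8 112.2] [28.7 27.3] 46.3 zmed 0.0363
rect [327.1 212.7] 110 [629.5  76.6] [25.9 28.8] 89.98 zmed 0.0365
rect [234.4 226.9] 242 [593.1 314.9] [20.4 69.4] 0.21 zmed 0.0379
rect [204.  271.2] 115 [479.4 393. ] [28.5 28. ] 29.92 zmed 0.0307
rect [230.8 303.7] 111 [396.5 322.5] [28.2 28.4] 34.19 zmed 0.0311
```

```bash

python3 -m handwheel '[0,0,-0.15,0,0,0,0,0,-0.15,0,0,0,0,0,-0.08,0,0,0,0,0,0,0,0,0,0,0,0,0,0,0]' >/dev/null
python3 -m handwheel '[0,0,0,0,0,0,0,0,0,0,0,0,0,0,0,0,0,0,0,0,0,0,0,0,0,0,0,0,0,0]' 0 40 >/dev/null
python3 -c "
from h import *
st()"
python3 -m handwheel '[0,0,0.1,0,0,0,0,0,0.2,0,0,0,0,0,0.25,0,0,0,0,0,0.25,0,0,0,0,0,0.1,0,0,0]' >/dev/null
python3 -m handwheel '[0,0,0,0,0,0,0,0,0,0,0,0]' >/dev/null
python3 -c "
from h import *
go(.6317,.0417,.15,0.3)"
```

```text
t 19.62 pos [0.4526 0.0479 0.028 ] yaw_y 0.36 z [ 0.003 -0.    -1.   ] F [-0.5 -0.2  6.2] op 0.336 ff 39.7 q [-0.12  0.12  2.24  0.    0.78 -0.12]
t 20.2 pos [0.4514 0.0481 0.162 ] yaw_y 0.36 z [ 0.002 -0.    -1.   ] F [-0.4  0.7 -1.7] op 0.338 ff 39.6 q [-0.12 -0.12  2.18 -0.    1.08 -0.12]
units [ 1.202 -0.043 -0.08 ] rows>= 5.0
turn [ 0.0002  0.0015 -0.0007]
```

```bash

python3 -m handwheel '[0.12,-0.005,0,0,0,0,0.2,-0.008,0,0,0,0,0.22,-0.008,0,0,0,0,0.22,-0.008,0,0,0,0,0.2,-0.008,0,0,0,0]' >/dev/null
python3 -m handwheel '[0.15,-0.006,0,0,0,0,0.092,0,0,0,0,0,0,0,-0.15,0,0,0,0,0,-0.2,0,0,0,0,0,-0.15,0,0,0]' >/dev/null
python3 -m handwheel '[0,0,0,0,0,0,0,0,0,0,0,0,0,0,0,0,0,0]' >/dev/null
python3 -c "
from h import *
go(.6317,.0417,.034,0.3)"
```

```text
t 21.28 pos [0.6312 0.0416 0.0859] yaw_y 0.36 z [-0.001  0.    -1.   ] F [ 0.7 -0.3 -0.1] op 0.333 ff 39.6 q [-0.09  0.37  1.79  0.    0.98 -0.1 ]
units [ 0.003  0.    -0.346] rows>= 2.0
turn [-0.0001 -0.0005 -0.0007]
```

```bash

python3 -m handwheel '[0,0,-0.12,0,0,0,0,0,-0.12,0,0,0,0,0,-0.07,0,0,0,0,0,-0.03,0,0,0,0,0,-0.005,0,0,0]' >/dev/null
python3 -m handwheel '[0,0,0,0,0,0,0,0,0,0,0,0,0,0,0,0,0,0]' 
python3 -m handwheel '[0,0,0,0,0,0,0,0,0,0,0,0,0,0,0,0,0,0]' 0.47 >/dev/null
python3 -m handwheel '[0,0,0.08,0,0,0,0,0,0.15,0,0,0,0,0,0.2,0,0,0,0,0,0.25,0,0,0,0,0,0.1,0,0,0]' >/dev/null
python3 -m handwheel '[0,0,0.1,0,0,0,0,0,0,0,0,0,0,0,0,0,0,0]' >/dev/null
cat >> h.py <<'E'
def cup():
    o=[]
    for n in('top','side'):
        p,d=shot(n);P=cloud(n,d)
        m=(P[...,2]>.062)&(P[...,2]<.078)&(abs(P[...,0]-.57)<.07)&(abs(P[...,1]+.355)<.07)
        q=P[m];c,r=cv2.minEnclosingCircle((q[:,:2]*1000).astype(np.float32));print(n,'cup rim',c,r,len(q),np.median(q[:,2]))
        h=cv2.cvtColor(p,cv2.COLOR_BGR2HSV)
        m=((P[...,2]>-.004)&(P[...,2]<.012)&(abs(P[...,0]-.57)<.09)&(abs(P[...,1]+.355)<.09)&(h[...,0]>8)&(h[...,0]<28)&(h[...,2]>110)).astype(np.uint8)
        q=P[m>0];c,r=cv2.minEnclosingCircle((q[:,:2]*1000).astype(np.float32));print(n,'coaster',c,r,len(q),np.median(q[:,2]))
E
python3 -c "
from h import *
cup(); go(.571,-.355,.2,0)
p,d=shot('top','e.png')
rect(p,d,.022,.05,80,box=(.57,.7,-.2,.2))
cv2.imwrite('pics/e1.png',cv2.resize(p[180:280,270:530],None,fx=3,fy=3,interpolation=cv2.INTER_CUBIC))"
```

```text
time: 21.95
eef_pos: [0.6323, 0.0416, 0.0358]
tcp_rot: [0.705, 0.709, 0.001, 0.001]
contact_force: [-0.7, 1.0, -0.8]
opening: 0.339
finger_force: 39.6
top cup rim (571.3719482421875, -354.61163330078125) 33.84846878051758 163 0.0691436254918968
top coaster (569.4009399414062, -356.4406433105469) 44.315059661865234 364 0.004550527954211108
side cup rim (572.6790771484375, -352.7339782714844) 36.025081634521484 174 0.0672951830592064
side coaster (573.3487548828125, -355.9922790527344) 48.482933044433594 227 0.0038485127800030093
t 22.97 pos [0.6305 0.0417 0.1653] yaw_y 0.36 z [-0.002  0.    -1.   ] F [ 0.3  0.3 -0.3] op 0.473 ff 0.0 q [-0.09  0.27  1.75 -0.    1.12 -0.1 ]
units [-0.397 -2.645  0.231] rows>= 10.0
turn [-0.0001 -0.0013 -0.004 ]
rect [396.3 205.6] 94 [ 641.2 -104.8] [99.1 37.9] 25.69 zmed 0.0354
```

View pics/e1.png

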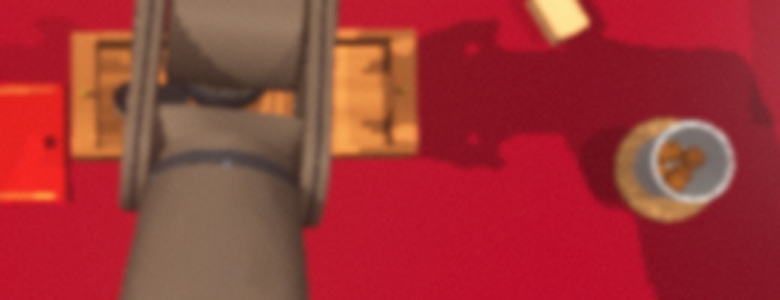

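View: the cup is on its coaster at crop (690,160) with sweets inside, and the arm hides the jars. I'll go to the cup with the tool tilted 35°.

```bash

python3 -m handwheel '[-0.02,-0.12,0,0,0,0,-0.04,-0.2,0,-0.04,0,0,-0.04,-0.22,0,-0.04,0,0,-0.04,-0.22,0,-0.04,0,0,-0.04,-0.22,0,-0.04,0,0]' 1 60 >/dev/null
python3 -m handwheel '[-0.04,-0.22,0,-0.04,0,0,-0.04,-0.22,0,-0.04,0,0,-0.04,-0.22,0,-0.04,0,0,-0.04,-0.22,0,-0.04,0,0,-0.04,-0.2,0,-0.04,0,0]' >/dev/null
python3 -m handwheel '[-0.03,-0.12,0,-0.029,0,0,0,0,0,0,0,0,0,0,0,0,0,0,0,0,0,0,0,0]' >/dev/null
python3 -c "
from h import *
go(.571,-.286,.148)
"
```

```text
t 24.18 pos [ 0.5698 -0.2846  0.1655] yaw_y 0.31 z [-0.001 -0.572 -0.82 ] F [ 0.4  0.5 -0.2] op 0.998 ff 0.0 q [-0.43  0.24  1.88 -0.74  0.89 -0.  ]
units [ 0.008 -0.009 -0.117] rows>= 1.0
```

```bash

python3 -m handwheel '[0.008,-0.009,-0.117,0,0,0,0,-0.1,-0.142,0,0,0,0,-0.1,-0.142,0,0,0,0,-0.1,-0.142,0,0,0,0,0,0,0,0,0]' >/dev/null
python3 -m handwheel '[0,0,0,0,0,0,0,0,0,0,0,0]' >/dev/null
python3 -c "
from h import *
go(.571,-.355,.05);cup()
p,d=shot('side','f.png'); cv2.imwrite('pics/f1.png',cv2.resize(p[60:260,230:470],None,fx=3,fy=3,interpolation=cv2.INTER_CUBIC))
"
```

```text
t 24.77 pos [ 0.572 -0.331  0.086] yaw_y 0.36 z [ 0.002 -0.574 -0.819] F [ 1.  -0.1  1.1] op 0.998 ff 0.0 q [-0.5   0.38  1.87 -0.83  0.75  0.08]
units [-0.007 -0.16  -0.24 ] rows>= 2.0
top cup rim (571.126953125, -355.19952392578125) 33.04063415527344 106 0.0697209531475742
top coaster (548.5899047851562, -372.56805419921875) 19.18856430053711 40 0.004950356876056926
side cup rim (580.5784912109375, -352.0578918457031) 40.62537384033203 170 0.06747174915711172
side coaster (572.4447631835938, -357.2379150390625) 48.859474182128906 274 0.003619043505097264
```

View pics/f1.png

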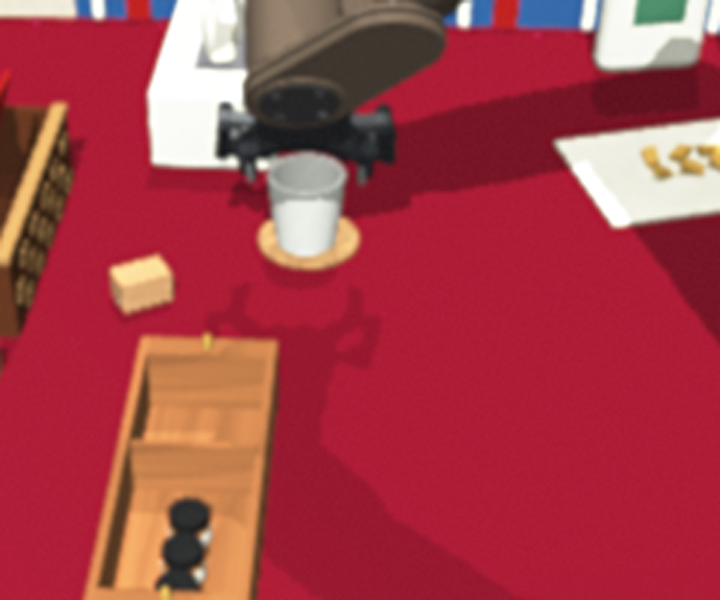

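The gripper straddles the cup at crop (307,190) and the three jars stand in the longer bay. I'll close in.

```bash

python3 -m handwheel '[-0.005,-0.06,-0.09,0,0,0,0,-0.06,-0.09,0,0,0,0,-0.04,-0.06,0,0,0,0,0,0,0,0,0,0,0,0,0,0,0]' >/dev/null
python3 -c "
from h import *
go(.571,-.355,.05)"
python3 -m handwheel '[0,0,0,0,0,0,0,0,0,0,0,0,0,0,0,0,0,0,0,0,0,0,0,0,0,0,0,0,0,0]' 0 60 
python3 -c "
from h import *
st()"
```

```text
t 25.33 pos [ 0.5703 -0.3556  0.0491] yaw_y 0.28 z [-0.    -0.574 -0.819] F [-0.7  0.4  0.2] op 1.003 ff 0.0 q [-0.54  0.45  1.85 -0.88  0.69  0.11]
units [0.005 0.004 0.006] rows>= 1.0
time: 25.75
eef_pos: [0.5717, -0.356, 0.051]
tcp_rot: [0.672, 0.676, -0.213, 0.214]
contact_force: [0.7, 1.9, 5.6]
opening: 0.752
finger_force: 64.0
t 25.75 pos [ 0.5717 -0.356   0.051 ] yaw_y 0.36 z [ 0.003 -0.575 -0.818] F [0.7 1.9 5.6] op 0.752 ff 64.0 q [-0.54  0.45  1.85 -0.88  0.69  0.11]
```

```bash

python3 -m handwheel '[0,0,0.08,0,0,0,0,0,0.15,0,0,0,0,0,0.2,0,0,0,0,0,0.2,0,0,0,0,0,0.1,0,0,0]' >/dev/null
python3 -m handwheel '[0.02,0.1,0,0,0,0,0.04,0.18,0,0,0,0,0.04,0.2,0,0,0,0,0.04,0.2,0,0,0,0,0.04,0.2,0,0,0,0]' >/dev/null
python3 -m handwheel '[0.04,0.2,0,0,0,0,0.04,0.2,0,0,0,0,0.04,0.2,0,0,0,0,0.04,0.2,0,0,0,0,0.03,0.18,0,0,0,0]' >/dev/null
python3 -m handwheel '[0.03,0.12,0,0,0,0,0,0.05,0,0,0,0,0,0,0,0,0,0,0,0,0,0,0,0]' >/dev/null
python3 -c "
from h import *
go(.631,-.05,.14)"
```

```text
t 27.33 pos [ 0.6293 -0.051   0.1571] yaw_y 0.32 z [-0.002 -0.574 -0.819] F [ 0.6  0.1 -1. ] op 0.749 ff 65.3 q [-0.03  0.34  1.77 -0.69  1.12  0.3 ]
units [ 0.011  0.007 -0.114] rows>= 1.0
```

```bash

python3 -m handwheel '[0.01,0.005,0,0.04,0,0,0,0,0,0.06,0,0,0,0,0,0.06,0,0,0,0,0,0.06,0,0,0,0,0,0.06,0,0]' >/dev/null
python3 -m handwheel '[0,0,0,0.06,0,0,0,0,0,0.06,0,0,0,0,0,0.06,0,0,0,0,0,0.06,0,0,0,0,0,0.06,0,0]' >/dev/null
python3 -m handwheel '[0,0,0,0.06,0,0,0,0,0,0.04,0,0,0,0,0,0,0,0,0,0,0,0,0,0]' >/dev/null
python3 -c "
from h import *
go(.631,-.05,.14)
p,d=shot('side','g.png'); cv2.imwrite('pics/g1.png',cv2.resize(p[60:260,200:440],None,fx=3,fy=3,interpolation=cv2.INTER_CUBIC))"
```

```text
t 28.5 pos [ 0.631  -0.0524  0.1576] yaw_y 0.16 z [-0.001  0.44  -0.898] F [ 0.7 -0.3 -1.4] op 0.751 ff 65.2 q [-0.39  0.34  1.73  0.44  1.28 -0.57]
units [ 0.     0.016 -0.117] rows>= 1.0
```

View pics/g1.png

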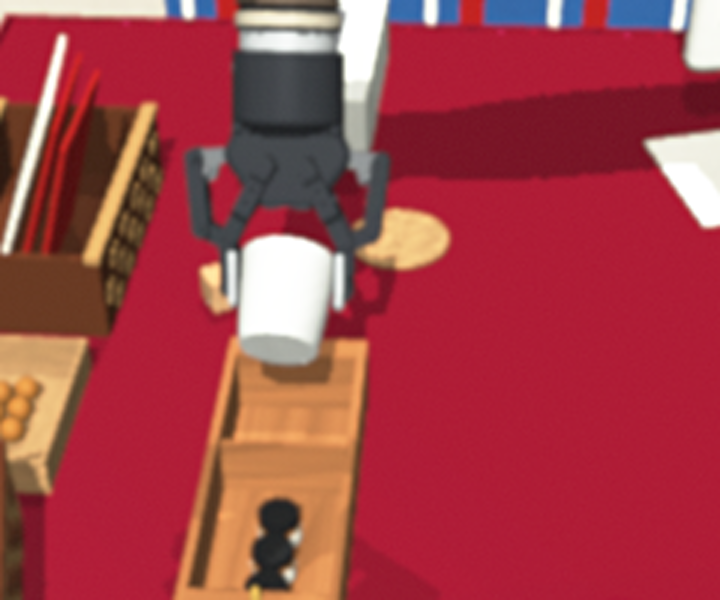

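The cup is tilted about 60° above the sweet bay end, crop (285,300). I'll continue the tilt.

```bash

python3 -m handwheel '[0,0,-0.05,0.05,0,0,0,0,-0.05,0.06,0,0,0,0,-0.03,0.06,0,0,0,0,0,0.06,0,0,0,0,0,0.06,0,0]' >/dev/null
python3 -m handwheel '[0,0,0,0.05,0,0,0,0,0,0.04,0,0,0,0,0,0.03,0,0,0,0,0,0.03,0,0,0,0,0,0.03,0,0]' >/dev/null
python3 -m handwheel '[0,0,0,0.03,0,0,0,0,0,0.03,0,0,0,0,0,0.03,0,0,0,0,0,0.03,0,0,0,0,0,0.03,0,0]' >/dev/null
python3 -m handwheel '[0,0,0,0,0,0,0,0,0,0,0,0,0,0,0,0,0,0,0,0,0,0,0,0,0,0,0,0,0,0]' >/dev/null
python3 -c "
from h import *
go(.631,-.05,.14)
p,d=shot('side','i.png'); cv2.imwrite('pics/i1.png',cv2.resize(p[80:260,200:440],None,fx=3,fy=3,interpolation=cv2.INTER_CUBIC))"
```

```text
t 30.22 pos [ 0.6321 -0.0504  0.1397] yaw_y 0.08 z [-0.     0.99  -0.141] F [ 0.5 -1.2 -0.9] op 0.754 ff 65.2 q [-0.56  0.69  1.64  1.06  1.86 -0.88]
units [-0.007  0.003  0.002] rows>= 1.0
```

View pics/i1.png

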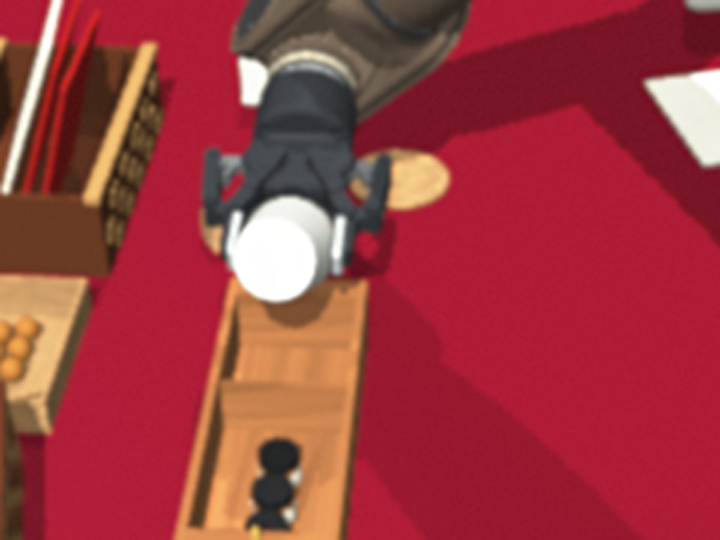

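The cup is at about 117° over the small bay at crop (285,250), and the bay interior is hidden. I'll tip slightly more with a small shake, then return upright and look.

```bash

python3 -m handwheel '[0,0,0.02,0.04,0,0,0,0,0.02,0.04,0,0,0,0,0,0.03,0,0,0,0,0,0,0,0,0,0,0,0,0,0]' >/dev/null
python3 -m handwheel '[0,0,0,0,0,0,0,0,0,0,0,0,0,0,0,0,0,0,0,0,0,0,0,0,0,0,0,0,0,0]' >/dev/null
python3 -c "
from h import *
st()"
python3 -m handwheel '[0,0,0.05,-0.07,0,0,0,0,0.08,-0.07,0,0,0,0,0.08,-0.07,0,0,0,0,0.05,-0.07,0,0,0,0,0,-0.07,0,0]' >/dev/null
python3 -m handwheel '[0,0,0,-0.07,0,0,0,0,0,-0.07,0,0,0,0,0,-0.07,0,0,0,0,0,-0.07,0,0,0,0,0,-0.07,0,0]' >/dev/null
python3 -m handwheel '[0,-0.1,0,-0.07,0,0,0,-0.2,0,-0.07,0,0,0,-0.2,0,-0.07,0,0,0,-0.2,0,-0.07,0,0,0,-0.2,0,-0.07,0,0]' >/dev/null
python3 -m handwheel '[0,-0.15,0,-0.07,0,0,0,-0.1,0,-0.07,0,0,0,0,0,0,0,0,0,0,0,0,0,0,0,0,0,0,0,0]' >/dev/null
python3 -c "
from h import *
go(.571,-.356,.15)
p,d=shot('top','j.png'); cv2.imwrite('pics/j1.png',cv2.resize(p[170:290,270:530],None,fx=3,fy=3,interpolation=cv2.INTER_CUBIC))"
```

```text
t 31.1 pos [ 0.6319 -0.0505  0.1454] yaw_y -0.01 z [-0.     0.999  0.032] F [ 0.5  0.3 -1.3] op 0.753 ff 65.2 q [-0.56  0.75  1.63  1.17  1.98 -0.89]
t 32.77 pos [ 0.6316 -0.2222  0.1838] yaw_y 0.33 z [-0.001 -0.259 -0.966] F [-0.4  0.4 -0.9] op 0.747 ff 65.3 q [-0.41  0.3   1.7  -0.28  1.05 -0.29]
units [-0.404 -0.892 -0.225] rows>= 4.0
```

View pics/j1.png

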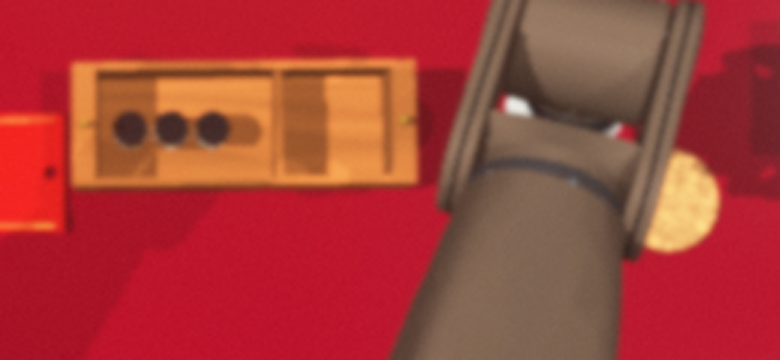

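```bash
python3 -c "
from h import *
p,d=shot('side','k.png');P=cloud('side',d)
h=cv2.cvtColor(p,cv2.COLOR_BGR2HSV)
m=((h[...,0]>8)&(h[...,0]<20)&(h[...,1]>130)&(h[...,2]>90)&(P[...,0]<.78)).astype(np.uint8)
k,l,s,c=cv2.connectedComponentsWithStats(m)
for i in range(1,k):
    if s[i,4]>15: print(c[i].round(),s[i,2:],np.nanmedian(P[l==i],0).round(3))
"
```

```text
[442.   5.] [ 25  11 106] [ 0.21  -1.213  0.056]
[424.  31.] [19 12 55] [ 0.274 -1.177 -0.032]
[328. 146.] [29 12 33] [ 0.581 -0.318  0.001]
[292. 229.] [  64  115 5208] [0.636 0.015 0.03 ]
[406. 276.] [ 28  27 109] [0.396 0.135 0.002]
[198. 304.] [ 16  56 425] [0.773 0.27  0.058]
[267. 360.] [ 24 134 319] [0.642 0.338 0.006]
[321. 368.] [ 12 124 301] [0.548 0.349 0.006]
[295. 315.] [ 8  7 20] [0.604 0.241 0.006]
[305. 315.] [ 8  7 17] [0.586 0.239 0.006]
[295. 343.] [ 21  47 464] [0.594 0.322 0.037]
[282. 377.] [13 10 33] [0.613 0.37  0.007]
[290. 391.] [ 41  28 138] [0.596 0.397 0.006]
[303. 379.] [14 10 33] [0.577 0.371 0.006]
[513. 425.] [ 33  38 176] [0.249 0.433 0.016]
```

View pics/k.png

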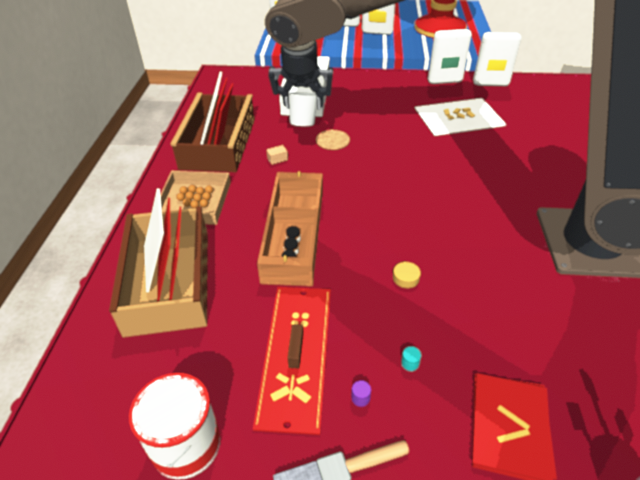

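```bash

python3 -m handwheel '[-0.08,-0.18,0,-0.05,0,0,-0.08,-0.18,0,-0.05,0,0,-0.08,-0.18,0,-0.05,0,0,-0.08,-0.18,0,-0.05,0,0,-0.08,-0.17,0,-0.022,0,0]' >/dev/null
python3 -m handwheel '[0,0,-0.11,0,0,0,0,0,-0.11,0,0,0,0,0,0,0,0,0,0,0,0,0,0,0]' >/dev/null
python3 -c "
from h import *
go(.5715,-.356,.051)
a,d=shot('side'); b,d2=shot('top')
f=lambda p,u,v:cv2.resize(p[v-40:v+40,u-50:u+50],None,fx=4,fy=4,interpolation=cv2.INTER_CUBIC)
for n in('top','side'):
    F,cx,cy,R,t=cal(n); q=R@np.array([.5715,-.356,.15])+t; print(n,q[0]/q[2]*F+cx,q[1]/q[2]*F+cy)
    globals()[n]=(int(q[0]/q[2]*F+cx),int(q[1]/q[2]*F+cy))
cv2.imwrite('pics/l.png',np.hstack([f(b,*top),f(a,side[0],max(40,side[1]))]))"
```

```text
t 33.62 pos [ 0.5711 -0.3562  0.1498] yaw_y 0.25 z [-0.002 -0.575 -0.818] F [ 1.1 -0.6 -0.7] op 0.749 ff 65.5 q [-0.54  0.31  1.83 -0.75  0.81 -0.07]
units [ 0.003  0.001 -0.659] rows>= 3.0
top 515.0235486879778 231.04083383031193
side 332.9722214554463 88.2954236112869
```

View pics/l.png

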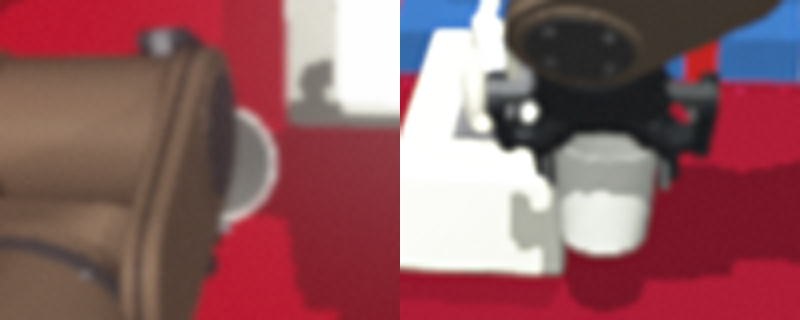

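The top half shows only the rim of the cup beyond the wrist, so it doesn't settle the question. The bay's depth map will tell.

```bash
python3 -c "
from h import *
for n in('top','side'):
    p,d=shot(n);P=cloud(n,d)
    m=(abs(P[...,0]-.631)<.04)&(abs(P[...,1]+.063)<.04)&(P[...,2]<.06); q=P[m][:,2]; print(n,len(q),np.percentile(q,[1,10,50,90,99]).round(4))
    # anything on table between 0.01 and .03 around
    m=(P[...,2]>.010)&(P[...,2]<.03)&(P[...,0]>.35)&(P[...,0]<.8)&(P[...,1]>-.55)&(P[...,1]<.15)
    k,l,s,c=cv2.connectedComponentsWithStats(m.astype(np.uint8))
    for i in range(1,k):
        if s[i,4]>12: print(c[i].round(),s[i,2:],np.nanmedian(P[l==i],0).round(3))
    if n=='top':
        cv2.imwrite('pics/m.png',np.hstack([cv2.resize(p[180:240,290:420],None,fx=3,fy=3,interpolation=cv2.INTER_CUBIC),cv2.resize(cv2.imread('pics/top0.png')[206:266,430:560],None,fx=3,fy=3,interpolation=cv2.INTER_CUBIC)]))
"
```

```text
top 937 [0.0018 0.0039 0.0067 0.0096 0.012 ]
[305. 151.] [14  5 30] [0.794 0.136 0.019]
[458. 149.] [28  3 53] [ 0.799 -0.271  0.02 ]
[501. 149.] [ 56   3 115] [ 0.798 -0.379  0.018]
[456. 184.] [ 20  21 186] [ 0.704 -0.259  0.027]
[540. 200.] [  8  47 170] [ 0.662 -0.478  0.02 ]
[338. 200.] [ 59  34 109] [0.676 0.037 0.021]
[390. 204.] [36 35 97] [ 0.676 -0.105  0.016]
[314. 219.] [ 9  4 13] [0.615 0.111 0.014]
[340. 218.] [12  4 14] [0.617 0.044 0.015]
[558. 222.] [24  1 24] [ 0.605 -0.524  0.016]
[388. 232.] [36  1 36] [ 0.58  -0.081  0.02 ]
[308. 304.] [ 19  21 317] [0.395 0.126 0.021]
side 326 [0.0028 0.004  0.0058 0.0078 0.0089]
[301. 109.] [ 43  10 268] [ 0.669 -0.476  0.02 ]
[277. 153.] [ 20  16 224] [ 0.708 -0.253  0.026]
[296. 192.] [ 42  21 286] [ 0.642 -0.107  0.021]
[319. 217.] [ 2 17 17] [ 0.582 -0.029  0.019]
[288. 223.] [ 50  41 348] [ 0.649 -0.01   0.02 ]
[297. 237.] [ 6  9 27] [0.62  0.05  0.023]
[296. 250.] [ 6  8 28] [0.62  0.085 0.022]
[314. 254.] [ 2 18 18] [0.581 0.096 0.021]
[206. 265.] [ 2 11 16] [0.797 0.136 0.018]
[406. 272.] [ 27  21 423] [0.398 0.13  0.02 ]
```

```bash

python3 -m handwheel '[0,0,-0.12,0,0,0,0,0,-0.15,0,0,0,0,0,-0.15,0,0,0,0,0,-0.12,0,0,0,0,0,-0.08,0,0,0]' >/dev/null
python3 -m handwheel '[0,0,0,0,0,0,0,0,0,0,0,0,0,0,0,0,0,0]' >/dev/null
python3 -c "
from h import *
go(.5715,-.356,.051)"
python3 -m handwheel '[0,0,-0.02,0,0,0,0,0,-0.01,0,0,0,0,0,-0.007,0,0,0,0,0,0,0,0,0,0,0,0,0,0,0]' 

```

```text
t 34.48 pos [ 0.573  -0.3571  0.06  ] yaw_y 0.32 z [ 0.002 -0.578 -0.816] F [-0.2 -0.4 -1. ] op 0.749 ff 65.5 q [-0.54  0.44  1.85 -0.87  0.7   0.1 ]
units [-0.01   0.007 -0.06 ] rows>= 1.0
time: 34.9
eef_pos: [0.5718, -0.3565, 0.0526]
tcp_rot: [0.672, 0.676, -0.214, 0.213]
contact_force: [1.1, 0.2, -1.3]
opening: 0.749
finger_force: 65.5
```

```bash

python3 -m handwheel '[0,0,-0.01,0,0,0,0,0,-0.005,0,0,0,0,0,0,0,0,0]' 
python3 -m handwheel '[0,0,0,0,0,0,0,0,0,0,0,0,0,0,0,0,0,0,0,0,0,0,0,0]' 1 >/dev/null
python3 -m handwheel '[0,0.05,0.07,0,0,0,0,0.08,0.114,0,0,0,0,0.1,0.142,0,0,0,0,0.1,0.142,0,0,0,0,0.1,0.142,0,0,0]' >/dev/null
python3 -m handwheel '[0,0.2,0.1,0,0,0,0,0.25,0,0,0,0,0,0.25,0,0,0,0,0,0.2,0,0,0,0,0,0.1,0,0,0,0]' >/dev/null
python3 -m handwheel '[0,0,0,0,0,0,0,0,0,0,0,0]' >/dev/null
python3 -c "
from h import *
st();cup();p,d=shot('top','n0.png')
cv2.imwrite('pics/n.png',np.hstack([cv2.resize(p[190:270,450:530],None,fx=5,fy=5,interpolation=cv2.INTER_CUBIC),cv2.resize(p[180:260,340:420],None,fx=5,fy=5,interpolation=cv2.INTER_CUBIC)]))
P=cloud('top',d);q=P[(abs(P[...,0]-.571)<.022)&(abs(P[...,1]+.356)<.022)][:,2];print(len(q),np.percentile(q,[5,25,50,75,95]))
d0=np.load('/tmp/top.npz')['d'];P=cloud('top',d0);q=P[(abs(P[...,0]-.571)<.022)&(abs(P[...,1]+.356)<.022)][:,2];print(len(q),np.percentile(q,[5,25,50,75,95]))
"
```

```text
time: 35.15
eef_pos: [0.5722, -0.3568, 0.051]
tcp_rot: [0.672, 0.676, -0.215, 0.214]
contact_force: [0.3, -0.1, 1.5]
opening: 0.749
finger_force: 65.5
t 36.48 pos [ 0.572  -0.1409  0.1574] yaw_y 0.43 z [ 0.002 -0.576 -0.817] F [-0.3 -0.   0.1] op 1.0 ff 0.0 q [-0.19  0.21  1.93 -0.73  1.    0.21]
top cup rim (571.720458984375, -355.6836853027344) 33.88072204589844 156 0.06964452631356147
top coaster (569.388916015625, -356.59014892578125) 44.990386962890625 389 0.00491072244720511
side cup rim (0.0, 0.0) 0.0 0 nan
side coaster (569.6559448242188, -356.00341796875) 49.43727111816406 273 0.0037710392420319287
259 [0.01047512 0.02519562 0.03524214 0.03999978 0.04641068]
272 [0.01321411 0.02656322 0.03628064 0.04080973 0.05459593]
  return _methods._mean(a, axis=axis, dtype=dtype,
  ret = ret.dtype.type(ret / rcount)
```

View pics/n.png

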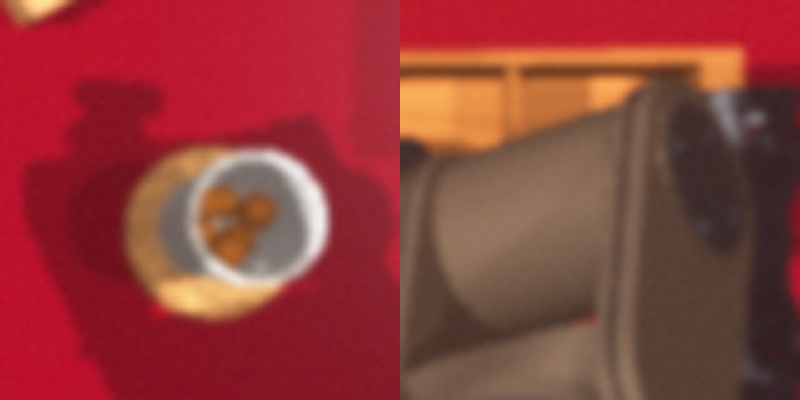

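The sweets are still in the cup at crop (235,220) and the bay is empty. The first tip released nothing, so I'll regrasp with the tool inclined 50°, tip further, and watch the bay depth while pouring.

```bash

python3 -m handwheel '[0,-0.12,0,-0.04,0,0,0,-0.2,0,-0.05,0,0,0,-0.2,-0.05,-0.05,0,0,0,-0.2,-0.08,-0.027,0,0,0,-0.1,-0.08,0,0,0]' >/dev/null
python3 -m handwheel '[0,0,0,0,0,0,0,0,0,0,0,0,0,0,0,0,0,0]' >/dev/null
python3 -c "
from h import *
go(.572,-.264,.124);print()
go(.572,-.356,.047)"
```

```text
t 37.3 pos [ 0.5719 -0.2655  0.1258] yaw_y 0.17 z [-0.    -0.769 -0.64 ] F [-0.8  0.4  0.4] op 1.003 ff 0.0 q [-0.33  0.34  1.94 -1.15  0.92  0.43]
units [ 0.001  0.01  -0.012] rows>= 1.0

t 37.3 pos [ 0.5719 -0.2655  0.1258] yaw_y 0.17 z [-0.    -0.769 -0.64 ] F [-0.8  0.4  0.4] op 1.003 ff 0.0 q [-0.33  0.34  1.94 -1.15  0.92  0.43]
units [ 0.001 -0.603 -0.525] rows>= 3.0
```

```bash

python3 -m handwheel '[0,-0.12,-0.105,0,0,0,0,-0.15,-0.131,0,0,0,0,-0.15,-0.131,0,0,0,0,-0.12,-0.105,0,0,0,0,-0.06,-0.053,0,0,0]' >/dev/null
python3 -m handwheel '[0,0,0,0,0,0,0,0,0,0,0,0,0,0,0,0,0,0]' >/dev/null
python3 -c "
from h import *
go(.572,-.356,.047)"
python3 -m handwheel '[0,0,0,0,0,0,0,0,0,0,0,0,0,0,0,0,0,0,0,0,0,0,0,0,0,0,0,0,0,0]' 0 60 >/dev/null
python3 -c "
from h import *
st()"
```

```text
t 37.97 pos [ 0.5729 -0.3543  0.048 ] yaw_y 0.3 z [ 0.002 -0.769 -0.639] F [ 0.2 -0.4 -0.6] op 0.999 ff 0.0 q [-0.47  0.51  1.88 -1.31  0.79  0.54]
units [-0.006 -0.011 -0.007] rows>= 1.0
t 38.38 pos [ 0.5732 -0.355   0.0485] yaw_y 0.31 z [ 0.002 -0.77  -0.638] F [0.2 2.9 6.4] op 0.736 ff 63.6 q [-0.47  0.51  1.88 -1.31  0.79  0.54]
```

```bash

python3 -m handwheel '[0,0,0.08,0,0,0,0,0,0.15,0,0,0,0,0,0.2,0,0,0,0,0,0.2,0,0,0,0,0,0.15,0,0,0]' >/dev/null
python3 -m handwheel '[0.02,0.1,0,0,0,0,0.04,0.18,0,0,0,0,0.04,0.2,0,0,0,0,0.04,0.2,0,0,0,0,0.04,0.2,0,0,0,0]' >/dev/null
python3 -m handwheel '[0.04,0.2,0,0.04,0,0,0.04,0.2,0,0.06,0,0,0.04,0.2,0,0.06,0,0,0.04,0.2,0,0.06,0,0,0.03,0.18,0,0.06,0,0]' >/dev/null
python3 -m handwheel '[0.02,0.12,0,0.06,0,0,0,0.05,0,0.06,0,0,0,0,0,0.06,0,0,0,0,0,0.06,0,0,0,0,0,0.06,0,0]' >/dev/null
python3 -m handwheel '[0,0,0,0.06,0,0,0,0,0,0.06,0,0,0,0,0,0.04,0,0,0,0,0,0,0,0,0,0,0,0,0,0]' >/dev/null
python3 -c "
from h import *
go(.631,-.055,.15)"
```

```text
t 40.47 pos [ 0.6296 -0.051   0.1623] yaw_y 0.26 z [-0.002  0.281 -0.96 ] F [-0.3  0.1 -1.3] op 0.73 ff 65.0 q [-0.34  0.3   1.74  0.29  1.21 -0.46]
units [ 0.009 -0.027 -0.082] rows>= 1.0
```

```bash

python3 -m handwheel '[0.005,-0.02,-0.04,0.05,0,0,0,0,-0.05,0.06,0,0,0,0,-0.04,0.06,0,0,0,0,0,0.06,0,0,0,0,0,0.06,0,0]' >/dev/null
python3 -m handwheel '[0,0,0,0.06,0,0,0,0,0,0.06,0,0,0,0,0,0.06,0,0,0,0,0,0.06,0,0,0,0,0,0.06,0,0]' >/dev/null
python3 -m handwheel '[0,0,0,0.06,0,0,0,0,0,0.06,0,0,0,0,0,0.05,0,0,0,0,0,0.05,0,0,0,0,0,0,0,0]' >/dev/null
cat >> h.py <<'E'
def bay():
    for n in('top','side'):
        p,d=shot(n);P=cloud(n,d)
        m=(abs(P[...,0]-.631)<.044)&(abs(P[...,1]+.063)<.044)&(P[...,2]<.05);q=P[m][:,2]
        print(n,'bay px',len(q),'above 14mm',(q>.014).sum(),np.percentile(q,[50,90,99]).round(4) if len(q) else '')
E
python3 -c "
from h import *
go(.631,-.055,.14);bay()"
python3 -m handwheel '[0,0,0,0.05,0,0,0,0,0,0.05,0,0,0,0,0,0,0,0,0,0,0,0,0,0,0,0,0,0,0,0]' >/dev/null
python3 -m handwheel '[0,0,0,0,0,0,0,0,0,0,0,0,0,0,0,0,0,0,0,0,0,0,0,0,0,0,0,0,0,0]' >/dev/null
python3 -c "
from h import *
go(.631,-.055,.14);bay()"
```

```text
t 41.72 pos [ 0.63   -0.0519  0.1408] yaw_y 0.11 z [-0.002  1.    -0.01 ] F [-0.2 -0.2 -0.6] op 0.731 ff 65.2 q [-0.57  0.74  1.63  1.13  1.95 -0.89]
units [ 0.007 -0.021 -0.005] rows>= 1.0
top bay px 186 above 14mm 54 [0.008  0.025  0.0286]
side bay px 603 above 14mm 288 [0.0123 0.0295 0.0471]
t 42.65 pos [ 0.6311 -0.0535  0.1442] yaw_y -0.05 z [-0.     0.99   0.143] F [-0.4  0.8 -0.5] op 0.732 ff 65.2 q [-0.57  0.79  1.61  1.23  2.05 -0.89]
units [-0.001 -0.01  -0.028] rows>= 1.0
top bay px 251 above 14mm 74 [0.008  0.0249 0.0289]
side bay px 617 above 14mm 297 [0.0129 0.0337 0.0475]
```

Sweets are in the bay now. I'll return the cup.

```bash

python3 -m handwheel '[0,0,0.05,-0.05,0,0,0,0,0.08,-0.07,0,0,0,0,0.05,-0.07,0,0,0,0,0,-0.07,0,0,0,0,0,-0.07,0,0]' >/dev/null
python3 -m handwheel '[0,0,0,-0.07,0,0,0,0,0,-0.07,0,0,0,0,0,-0.07,0,0,0,0,0,-0.07,0,0,0,0,0,-0.07,0,0]' >/dev/null
python3 -m handwheel '[0,0,0,-0.07,0,0,0,-0.1,0,-0.07,0,0,0,-0.18,0,-0.07,0,0,0,-0.2,0,-0.07,0,0,0,-0.2,0,-0.07,0,0]' >/dev/null
python3 -m handwheel '[-0.05,-0.2,0,-0.07,0,0,-0.05,-0.2,0,-0.07,0,0,-0.05,-0.2,0,-0.07,0,0,-0.05,-0.2,0,-0.07,0,0,-0.05,-0.2,0,-0.07,0,0]' >/dev/null
python3 -m handwheel '[-0.05,-0.15,0,-0.07,0,0,-0.05,-0.1,0,-0.07,0,0,-0.037,0,0,-0.07,0,0,0,0,0,-0.045,0,0,0,0,0,0,0,0]' >/dev/null
python3 -m handwheel '[0,0,0,0,0,0,0,0,0,0,0,0,0,0,0,0,0,0]' >/dev/null
python3 -c "
from h import *
s=go(.573,-.355,.0485);bay()
R=Ro.from_quat(ctrl.get_state()['tcp_rot']).as_matrix();z=R[:,2];print('theta',np.degrees(np.arctan2(z[1],-z[2])))"
```

```text
t 45.08 pos [ 0.5737 -0.3436  0.1722] yaw_y 0.2 z [ 0.001 -0.753 -0.658] F [ 0.3  1.7 -0.5] op 0.733 ff 65.2 q [-0.46  0.3   1.88 -1.09  0.87  0.24]
units [-0.004 -0.076 -0.825] rows>= 4.0
top bay px 1061 above 14mm 256 [0.0076 0.0244 0.0288]
side bay px 628 above 14mm 313 [0.0138 0.0357 0.0486]
theta -48.88155788327993
```

```bash

python3 -m handwheel '[0,-0.076,-0.12,-0.016,0,0,0,0,-0.2,0,0,0,0,0,-0.2,0,0,0,0,0,-0.15,0,0,0,0,0,-0.08,0,0,0]' >/dev/null
python3 -m handwheel '[0,0,-0.03,0,0,0,0,0,0,0,0,0,0,0,0,0,0,0,0,0,0,0,0,0]' >/dev/null
python3 -c "
from h import *
go(.573,-.355,.0485)"
```

```text
t 45.93 pos [ 0.5742 -0.355   0.056 ] yaw_y 0.23 z [ 0.002 -0.771 -0.637] F [-0.7  0.3 -1.3] op 0.735 ff 65.2 q [-0.47  0.5   1.88 -1.3   0.79  0.52]
units [-0.008  0.    -0.05 ] rows>= 1.0
```

```bash

python3 -m handwheel '[-0.008,0,-0.02,0,0,0,0,0,-0.02,0,0,0,0,0,-0.008,0,0,0,0,0,0,0,0,0,0,0,0,0,0,0]' 
python3 -m handwheel '[0,0,-0.004,0,0,0,0,0,0,0,0,0,0,0,0,0,0,0]' 

```

```text
time: 46.35
eef_pos: [0.5724, -0.3549, 0.0485]
tcp_rot: [0.638, 0.642, -0.302, 0.301]
contact_force: [-1.1, 1.2, 5.7]
opening: 0.732
finger_force: 65.1
time: 46.6
eef_pos: [0.5725, -0.355, 0.0484]
tcp_rot: [0.638, 0.641, -0.303, 0.301]
contact_force: [-2.2, 2.2, 7.6]
opening: 0.732
finger_force: 65.1
```

```bash

python3 -m handwheel '[0,0,0,0,0,0,0,0,0,0,0,0,0,0,0,0,0,0,0,0,0,0,0,0]' 1 >/dev/null
python3 -m handwheel '[0,0.06,0.05,0,0,0,0,0.1,0.083,0,0,0,0,0.13,0.108,0,0,0,0,0.15,0.125,0,0,0,0,0.18,0.15,0,0,0]' >/dev/null
python3 -m handwheel '[0,0.1,0.15,0.05,0,0,0,0.1,0.2,0.06,0,0,0,0.15,0.1,0.06,0,0,0,0.2,0,0.06,0,0,0,0.2,0,0.06,0,0]' 0.6 >/dev/null
python3 -m handwheel '[0,0.22,0,0.06,0,0,0,0.22,0,0.06,0,0,0,0.22,0,0.06,0,0,0,0.22,0,0.06,0,0,0,0.22,0,0.029,0,0]' >/dev/null
python3 -m handwheel '[0,0.15,0,0,0,0,0,0.08,0,0,0,0,0,0,0,0,0,0,0,0,0,0,0,0]' >/dev/null
python3 -c "
from h import *
cup();bay()
p,d=shot('top','q.png')
rect(p,d,.03,.045,100,box=(.4,.8,.17,.5))
rect(p,d,.022,.05,80,box=(.585,.675,-.2,.2)); lids(p,d)
P=cloud('top',d);h=cv2.cvtColor(p,cv2.COLOR_BGR2HSV);q=P[(P[...,2]>.025)&(P[...,2]<.05)&(abs(P[...,0]-.594)<.07)&(abs(P[...,1]-.315)<.08)];print('batten',q.mean(0),len(q))
go(.594,.3157,.0315,.3)"
```

```text
top cup rim (570.7593383789062, -355.9827880859375) 33.838783264160156 165 0.0698463391635836
top coaster (569.16845703125, -355.9166564941406) 44.46358871459961 539 0.005662741475958346
side cup rim (548.596923828125, -350.84710693359375) 21.310543060302734 25 0.06832922954287023
side coaster (548.2671508789062, -340.06591796875) 22.779672622680664 58 0.003742634917431058
top bay px 599 above 14mm 168 [0.0078 0.0249 0.0283]
side bay px 620 above 14mm 305 [0.0138 0.0353 0.0482]
rect [234.4 226.5] 219 [593.6 314.5] [18.7 69.5] 0.12 zmed 0.0385
rect [397.1 212.6] 117 [ 631.1 -100.6] [85.7 18. ] 0.31 zmed 0.0281
lid [484.   93.6] [ 86   4 230] [ 0.9429 -0.3366  0.03  ] [ 0.9422 -0.3372  0.0311]
lid [525.8 126.2] [ 5 19 56] [ 0.8553 -0.4433  0.03  ] [ 0.8554 -0.4434  0.0292]
batten [0.59339841 0.31417805 0.03815628] 224
t 48.77 pos [0.5719 0.0496 0.191 ] yaw_y 0.29 z [-0. -0. -1.] F [0.5 0.5 0.8] op 0.597 ff 0.0 q [-0.09  0.12  1.88 -0.    1.14 -0.09]
units [ 0.147  1.774 -1.063] rows>= 8.0
turn [ 0.0001 -0.0001  0.0001]
```

```bash

python3 -m handwheel '[0.02,0.14,0,0,0,0,0.02,0.22,0,0,0,0,0.02,0.22,0,0,0,0,0.02,0.22,0,0,0,0,0.02,0.22,0,0,0,0]' >/dev/null
python3 -m handwheel '[0.02,0.22,0,0,0,0,0.02,0.22,0,0,0,0,0.007,0.2,0,0,0,0,0,0.114,0,0,0,0,0,0,-0.15,0,0,0]' >/dev/null
python3 -m handwheel '[0,0,-0.2,0,0,0,0,0,-0.15,0,0,0,0,0,0,0,0,0,0,0,0,0,0,0,0,0,0,0,0,0]' >/dev/null
python3 -c "
from h import *
p,d=shot('top');P=cloud('top',d)
rect(p,d,.022,.05,60,box=(.585,.675,-.2,.2)); lids(p,d)
f,cx,cy,R,t=cal('top')
q=R@np.array([.571,-.356,.006])+t;print('cup bottom px',q[0]/q[2]*f+cx,q[1]/q[2]*f+cy)
q=P[(abs(P[...,0]-.571)<.022)&(abs(P[...,1]+.356)<.022)][:,2];print(len(q),np.percentile(q,[5,25,50,75,95]).round(4))
h=cv2.cvtColor(p,cv2.COLOR_BGR2HSV)[205:265,470:530];z0=cv2.imread('pics/top0.png')[205:265,470:530];h0=cv2.cvtColor(z0,cv2.COLOR_BGR2HSV)
for a in(h0,h): print('brown',((a[...,0]>5)&(a[...,0]<20)&(a[...,1]>150)&(a[...,2]>60)).sum())
a=p[205:265,470:530]; b=p[180:240,290:420]
cv2.imwrite('pics/r.png',np.hstack([cv2.resize(a,None,fx=4,fy=4,interpolation=cv2.INTER_CUBIC),cv2.resize(b,None,fx=4,fy=4,interpolation=cv2.INTER_CUBIC)]))
go(.5945,.3157,.0315,.3)"
```

```text
rect [398.  217.1] 87 [ 631.7 -100.9] [18.  86.4] 89.61 zmed 0.032
rect [364.1 207.6] 67 [648.5 -21.7] [49.3 20.4] 1.03 zmed 0.0272
rect [313.5 212.8] 112 [629.2 112.4] [29.  27.5] 41.47 zmed 0.0366
rect [327.1 212.6] 109 [629.4  76.7] [28.7 25.9] 0.45 zmed 0.0363
rect [340.9 212.6] 110 [629.4  40.8] [25.9 28.4] 89.85 zmed 0.0362
lid [484.1  93.8] [ 87   5 222] [ 0.9426 -0.3368  0.03  ] [ 0.9422 -0.3382  0.0307]
lid [525.9 125.5] [ 5 20 59] [ 0.8573 -0.4436  0.03  ] [ 0.8577 -0.4432  0.0307]
lid [312.9 212.4] [ 9  8 50] [0.6303 0.113  0.03  ] [0.6305 0.1127 0.0365]
lid [326.4 212.5] [ 8  8 52] [0.6302 0.0783 0.03  ] [0.6294 0.0793 0.0364]
lid [340.4 212.5] [ 8  8 47] [0.63   0.0421 0.03  ] [0.6302 0.0432 0.036 ]
lid [356.4 443.8] [ 45  17 120] [0.0481 0.0047 0.03  ] [0.0514 0.0056 0.0309]
cup bottom px 491.7904842368751 235.51895040870903
224 [0.0052 0.0078 0.0098 0.014  0.046 ]
brown 190
brown 69
t 50.07 pos [0.5955 0.3167 0.1185] yaw_y 0.32 z [ 0.004  0.001 -1.   ] F [1.1 0.1 0.2] op 0.6 ff 0.0 q [ 0.34  0.41  1.67 -0.    1.06  0.33]
units [-0.006 -0.006 -0.58 ] rows>= 3.0
turn [-0.0007  0.0023 -0.0002]
```

View pics/r.png

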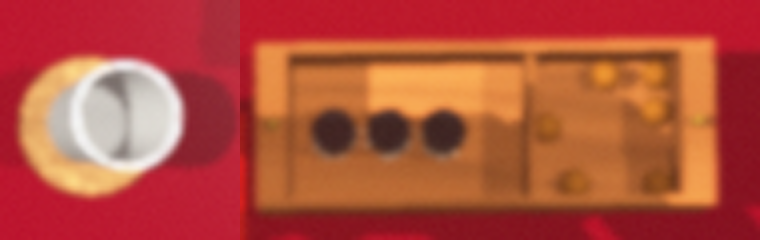

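The cup is empty on its coaster. The three jars stand in the long bay at crop (335–445,130), and six sweets are in the small bay around crop (545–655,75–185). Next I'll fetch the cover.

```bash

python3 -m handwheel '[-0.003,-0.003,-0.15,0,0,0,0,0,-0.2,0,0,0,0,0,-0.15,0,0,0,0,0,-0.08,0,0,0,0,0,0,0,0,0]' >/dev/null
python3 -m handwheel '[0,0,0,0,0,0,0,0,0,0,0,0]' >/dev/null
python3 -c "
from h import *
go(.5945,.3157,.0305,.3)"
python3 -m handwheel '[0,0,0,0,0,0,0,0,0,0,0,0,0,0,0,0,0,0,0,0,0,0,0,0,0,0,0,0,0,0]' 0 60 >/dev/null
python3 -m handwheel '[0,0,0,0,0,0,0,0,0,0,0,0]' >/dev/null
python3 -c "
from h import *
st()"
```

```text
t 50.65 pos [0.5952 0.3169 0.0317] yaw_y 0.36 z [ 0.004  0.001 -1.   ] F [-0.1  0.2  0.7] op 0.602 ff 0.0 q [0.34 0.52 1.69 0.   0.92 0.33]
units [-0.005 -0.008 -0.008] rows>= 1.0
turn [-0.0009  0.0026 -0.0006]
t 51.23 pos [0.5947 0.3168 0.0311] yaw_y 0.36 z [ 0.003  0.001 -1.   ] F [-0.5  0.8  6.7] op 0.223 ff 61.0 q [0.34 0.52 1.7  0.   0.92 0.33]
```

```bash

python3 -m handwheel '[0,0,0.1,0,0,0,0,0,0.15,0,0,0,0,0,0.2,0,0,0,0,0,0.2,0,0,0,0,0,0.15,0,0,0]' >/dev/null
python3 -m handwheel '[0.02,-0.12,0,0,0,0,0.03,-0.2,0,0,0,0,0.03,-0.22,0,0,0,0,0.03,-0.22,0,0,0,0,0.03,-0.22,0,0,0,0]' >/dev/null
python3 -m handwheel '[0.03,-0.22,0,0,0,0,0.03,-0.22,0,0,0,0,0.03,-0.22,0,0,0,0,0.02,-0.2,0,0,0,0,0,-0.12,0,0,0,0]' >/dev/null
python3 -m handwheel '[0,-0.043,0,0,0,0,0,0,0,0,0,0,0,0,0,0,0,0,0,0,0,0,0,0,0,0,0,0,0,0]' >/dev/null
python3 -c "
from h import *
go(.6321,.0163,.11,.36)"
```

```text
t 52.9 pos [0.6307 0.0174 0.149 ] yaw_y 0.47 z [-0.  0. -1.] F [-0.4  0.7 -2.3] op 0.224 ff 59.8 q [-0.13  0.29  1.77  0.    1.09 -0.14]
units [ 0.01  -0.007 -0.26 ] rows>= 1.0
turn [-0.0002 -0.0003 -0.0012]
```

```bash

python3 -m handwheel '[0.007,-0.007,-0.08,0,0,-0.0012,0,0,-0.1,0,0,0,0,0,-0.08,0,0,0,0,0,0,0,0,0,0,0,0,0,0,0]' >/dev/null
python3 -m handwheel '[0,0,0,0,0,0,0,0,0,0,0,0]' >/dev/null
python3 -c "
from h import *
go(.6321,.0163,.089,.36)
for i in range(2):
  p,d=shot('top');rect(p,d,.072,.096,500,box=(.55,.72,-.2,.2))
  p,d=shot('side');P=cloud('side',d);q=P[(P[...,2]>.078)&(P[...,2]<.092)&(P[...,0]>.55)&(P[...,0]<.72)&(abs(P[...,1]-.015)<.2)];print('side y range',np.percentile(q[:,1],[.3,99.7]).round(4),'x',np.percentile(q[:,0],[.5,99.5]).round(4))
d0=np.load('/tmp/side.npz')['d'];P=cloud('side',d0);q=P[(P[...,2]>.057)&(P[...,2]<.071)&(P[...,0]>.55)&(P[...,0]<.72)&(abs(P[...,1]-.015)<.2)];print('side0 y',np.percentile(q[:,1],[.3,99.7]).round(4),'x',np.percentile(q[:,0],[.5,99.5]).round(4))
"
```

```text
t 53.48 pos [0.6327 0.0148 0.111 ] yaw_y 0.26 z [ 0.002 -0.    -1.   ] F [-0.4 -0.7 -2.7] op 0.222 ff 59.7 q [-0.14  0.34  1.78  0.    1.02 -0.14]
units [-0.004  0.01  -0.147] rows>= 1.0
turn [0.0001 0.0011 0.0011]
rect [311.4 209.6] 1410 [629.9 112.5] [104.8  86.6] 0.19 zmed 0.0865
rect [401.9 209.9] 781 [ 630.3 -106.3] [102.   49.2] 0.15 zmed 0.0868
side y range [-0.1082  0.1606] x [0.5806 0.684 ]
rect [311.4 209.6] 1410 [630.  112.7] [ 86.6 104.9] 90.0 zmed 0.0868
rect [402.  210.1] 777 [ 630.4 -106.9] [ 49.5 102.4] 89.71 zmed 0.0868
side y range [-0.1109  0.1609] x [0.5803 0.6839]
side0 y [-0.1282  0.1625] x [0.5816 0.6857]
```

```bash

python3 -m handwheel '[0.004,0.014,0,0,0,0.001,0,0,0,0,0,0,0,0,0,0,0,0,0,0,0,0,0,0,0,0,0,0,0,0]' >/dev/null
cat >> h.py <<'E'
def ends(z0,z1):
  for i in range(2):
    for n in('top','side'):
      p,d=shot(n);P=cloud(n,d);m=(P[...,2]>z0)&(P[...,2]<z1)&(P[...,0]>.55)&(P[...,0]<.72)&(abs(P[...,1]-.015)<.2);q=P[m]
      print(n,'y',np.percentile(q[:,1],[.3,99.7]).round(4),'x',np.percentile(q[:,0],[.5,99.5]).round(4),len(q))
E
python3 -c "
from h import *
go(.633,.0166,.089,.36);ends(.078,.094);st()
d0=np.load('/tmp/top.npz')['d'];P=cloud('top',d0);q=P[(P[...,2]>.057)&(P[...,2]<.071)&(P[...,0]>.55)&(P[...,0]<.72)&(abs(P[...,1]-.015)<.2)];print('top0 y',np.percentile(q[:,1],[.3,99.7]).round(4),'x',np.percentile(q[:,0],[.5,99.5]).round(4))
"
```

```text
t 54.1 pos [0.6325 0.0169 0.11  ] yaw_y 0.34 z [-0.  0. -1.] F [ 0.7  0.7 -1.1] op 0.222 ff 59.7 q [-0.13  0.34  1.78  0.    1.02 -0.14]
units [ 0.003 -0.002 -0.14 ] rows>= 1.0
turn [-0.     -0.      0.0002]
top y [-0.1282  0.1584] x [0.5778 0.6811] 2223
side y [-0.1076  0.1631] x [0.5802 0.684 ] 3366
top y [-0.1278  0.1583] x [0.5778 0.6812] 2222
side y [-0.1063  0.1628] x [0.5801 0.6839] 3361
t 54.3 pos [0.6325 0.0169 0.11  ] yaw_y 0.34 z [-0.  0. -1.] F [ 0.6  0.1 -1.8] op 0.227 ff 59.7 q [-0.13  0.34  1.78 -0.    1.02 -0.14]
top0 y [-0.1289  0.1572] x [0.5795 0.6831]
```

```bash

python3 -m handwheel '[0.007,-0.004,-0.02,0,0,0,0,0,-0.03,0,0,0,0,0,-0.02,0,0,0,0,0,0,0,0,0,0,0,0,0,0,0]'
python3 -m handwheel '[0,0,-0.02,0,0,0,0,0,-0.02,0,0,0,0,0,-0.01,0,0,0,0,0,0,0,0,0,0,0,0,0,0,0]'
python3 -c "
from h import *
go(.6335,.0163,.089,.36)"
```

```text
time: 54.72
eef_pos: [0.6332, 0.0163, 0.0989]
tcp_rot: [0.705, 0.709, -0.0, -0.001]
contact_force: [-0.4, 0.7, -2.4]
opening: 0.224
finger_force: 59.7
time: 55.13
eef_pos: [0.6335, 0.0163, 0.0919]
tcp_rot: [0.705, 0.709, -0.0, -0.0]
contact_force: [-0.1, -0.2, -1.8]
opening: 0.227
finger_force: 59.8
t 55.13 pos [0.6335 0.0163 0.0919] yaw_y 0.34 z [-0.  0. -1.] F [-0.1 -0.2 -1.8] op 0.227 ff 59.8 q [-0.13  0.37  1.79 -0.    0.99 -0.14]
units [ 0.     0.    -0.019] rows>= 1.0
turn [-0.     -0.0002  0.0002]
```

```bash

python3 -m handwheel '[0,0,-0.012,0,0,0,0,0,-0.01,0,0,0,0,0,0,0,0,0,0,0,0,0,0,0]'
python3 -m handwheel '[0,0,-0.004,0,0,0,0,0,0,0,0,0,0,0,0,0,0,0,0,0,0,0,0,0]'
python3 -m handwheel '[0,0,0,0,0,0,0,0,0,0,0,0,0,0,0,0,0,0,0,0,0,0,0,0,0,0,0,0,0,0]' 0.6 >/dev/null
python3 -m handwheel '[0,0,0.08,0,0,0,0,0,0.15,0,0,0,0,0,0.2,0,0,0,0,0,0.25,0,0,0,0,0,0.25,0,0,0]' >/dev/null
python3 -m handwheel '[-0.2,0.15,0,0,0,0,-0.2,0.2,0,0,0,0,-0.2,0.2,0,0,0,0,-0.2,0.2,0,0,0,0,0,0.2,0,0,0,0]' >/dev/null
python3 -m handwheel '[0,0.22,0,0,0,0,0,0.22,0,0,0,0,0,0.22,0,0,0,0,0,0,0,0,0,0,0,0,0,0,0,0]' >/dev/null
python3 -c "
from h import *
st();p,d=shot('top');rect(p,d,.055,.075,500,box=(.55,.72,-.2,.2));P=cloud('top',d)
m=(P[...,0]>.585)&(P[...,0]<.68)&(P[...,1]>-.12)&(P[...,1]<.15)&(P[...,2]<.08)
for a,b in((-.12,-.08),(-.08,-.03),(.06,.1),(.1,.15)):
  q=P[m&(P[...,1]>a)&(P[...,1]<b)][:,2];print(a,q.mean().round(4))
d0=np.load('/tmp/top.npz')['d'];P=cloud('top',d0)
for a,b in((-.12,-.08),(-.08,-.03),(.06,.1),(.1,.15)):
  q=P[m&(P[...,1]>a)&(P[...,1]<b)][:,2];print(a,q.mean().round(4))
cup();rect(p,d,.015,.04,100,box=(.3,.75,-.3,.45))
"
```

```text
time: 55.47
eef_pos: [0.6339, 0.0163, 0.0891]
tcp_rot: [0.705, 0.709, 0.0, 0.0]
contact_force: [1.1, 0.2, -0.7]
opening: 0.22
finger_force: 60.0
time: 55.8
eef_pos: [0.634, 0.0163, 0.0891]
tcp_rot: [0.705, 0.709, 0.0, 0.0]
contact_force: [-3.3, 0.3, 5.9]
opening: 0.22
finger_force: 60.8
t 57.47 pos [0.515  0.2577 0.2285] yaw_y 0.52 z [ 0.001 -0.    -1.   ] F [-1.5 -1.1 -0.3] op 0.6 ff 0.0 q [ 0.29  0.09  1.85 -0.    1.21  0.28]
rect [351.6 210.5] 4520 [631.3  15.1] [104.4 290.4] 0.13 zmed 0.0647
-0.12 0.0646
-0.08 0.0647
0.06 0.065
0.1 0.0647
-0.12 0.0647
-0.08 0.0648
0.06 0.0649
0.1 0.0648
top cup rim (570.886962890625, -356.076904296875) 33.721923828125 165 0.06908403767501127
top coaster (569.8682861328125, -356.7129821777344) 45.35668182373047 547 0.005716621364903036
side cup rim (600.926513671875, -356.1964111328125) 20.039644241333008 27 0.06852764867259077
side coaster (604.19287109375, -350.45489501953125) 31.178781509399414 61 0.0036157756970569537
rect [456.6 183.6] 220 [ 705.9 -261.6] [45.1 32.3] 31.05 zmed 0.0284
rect [307.6 303.9] 316 [395. 127.] [48.9 50.6] 44.58 zmed 0.021
```

The cover is seated flush and its depth matches the start. The cup is on its coaster, and the tin and stamp have not moved. I'm handing in.

```bash
python3 -c "
from plant import ctrl
print(ctrl.sign_off())"
```

```text
the job is handed in; nothing more can be done
None
```

The gift box is packed and handed in: three jars upright in the longer bay, all six sweets in the smaller one after a second pour (the first tip released none), the empty cup back on its coaster, and the cover seated flush over both pins.

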